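# Load the swiss roll tin with baking weights

## Task

Take the ramekin out of the swiss roll tin and stand it on the middle of the cork mat, then get every baking weight into the tin: shake those in the upside-down caddy out through its slot over the tin, and push the loose ones off the marble board into the tin with the scraper block, not with the fingers. Put the empty caddy back where it stood, slot side down, leave the scraper on the board between its raised edges, and do not disturb the docker, funnel and scoop.

Things in the scene. Friction and masses are not known exactly. Their poses are not given: they have to be found in the camera images.
- board_top (a point): centre of the top face of a fixed marble pastry board, 240 (x) by 250 mm (y), top 45 mm above the shelf. An upstand 8 mm thick, 18 mm high runs along both x sides and the +y side (clear top: x -112 to +112 mm, up to y = +117 mm); the -y edge (y = -125 mm) is open and overhangs the tin's long rim by 12 mm, so that what is pushed over it drops into the tin
- tin: aluminium swiss roll tin 280 (x) by 180 mm (y), 25 mm deep, walls 4 mm, standing firmly (fixed) on the shelf alongside the board's -y edge, partly under it. Origin: centre of its underside; axes parallel to the board's
- mat: round cork mat 120 mm across, 4 mm thick, fixed on the shelf. Origin: centre of its underside
- caddy_centre (a point): centre (40 mm up) of a loose clear plastic box 122 (x) by 62 (y) by 80 mm (z), about 0.25 kg, walls 4 mm, standing upside down on its white slotted lid, z up, 2 to 4 bar weights shut inside. Grip it across the smooth long sides (y faces). Held level the bars stay in by friction; they slide to the slot end when that end is tipped down 25 to 35 degrees and shaken
- caddy_slot (a point): centre of the slot in the caddy's lid, level with the lid's outer (under) face: 54 mm long (across the caddy, along y) by 26 mm wide (along x), lid 4 mm thick, right against the inside of the caddy's +x end wall, 44 mm from the middle
- scraper_centre (a point): loose scraper block 120 mm long (x), 67 mm tall, about 0.2 kg, standing on its grey plastic foot (28 mm thick along y, 22 mm high) on the shelf beyond the board; above the foot a wooden grip 20 mm thick (y), 100 mm long, 47 mm high. The point is half-way up, 34.5 mm above the underside of the foot; z up
- c1_mid (a point): one of up to four weights in the caddy (None if absent): smooth terracotta bar 42 x 14 x 14 mm, 22 g; the point is its centre, x along its length
- c2_mid (a point): one of up to four weights in the caddy (None if absent): smooth terracotta bar 42 x 14 x 14 mm, 22 g; the point is its centre, x along its length
- c3_mid (a point): one of up to four weights in the caddy (None if absent): smooth terracotta bar 42 x 14 x 14 mm, 22 g; the point is its centre, x along its length
- c4_mid (a point): one of up to four weights in the caddy (None if absent): smooth terracotta bar 42 x 14 x 14 mm, 22 g; the point is its centre, x along its length
- l1_mid (a point): one of up to five loose weights on the board (None if absent): smooth terracotta bar 42 x 14 x 14 mm, 22 g; the point is its centre, x along its length
- l2_mid (a point): one of up to five loose weights on the board (None if absent): smooth terracotta bar 42 x 14 x 14 mm, 22 g; the point is its centre, x along its length
- l3_mid (a point): one of up to five loose weights on the board (None if absent): smooth terracotta bar 42 x 14 x 14 mm, 22 g; the point is its centre, x along its length
- l4_mid (a point): one of up to five loose weights on the board (None if absent): smooth terracotta bar 42 x 14 x 14 mm, 22 g; the point is its centre, x along its length
- l5_mid (a point): one of up to five loose weights on the board (None if absent): smooth terracotta bar 42 x 14 x 14 mm, 22 g; the point is its centre, x along its length
- ramekin_centre (a point): small glass ramekin, 64 mm across at the rim and 60 mm at the foot, 45 mm high, open at the top, 0.14 kg, standing in the tin (floor 4 mm thick) at the start; the point is on its axis, half-way up (22.5 mm)
- docker: white plastic dough docker with a spiked roller 62 mm in diameter, 130 mm wide, 170 mm long, a bystander; origin: under the roller's middle
- funnel: small steel funnel standing on its mouth, 90 mm across, 85 mm high, a bystander; origin: centre of its mouth
- scoop: white silicone scoop with squeeze lever, 215 mm long, a bystander; origin: under the front of its handle

How it is judged:
By the outcome, as a careful person would: the job done as asked, in the order asked, and still so for the second after the job is handed in, with the robot touching nothing.
Of c1, c2, c3, c4 only 2 to 4 are there at a start; the rules pass over those that are not, and their reading is None.
Of l1, l2, l3, l4, l5 only 3 to 5 are there at a start; the rules pass over those that are not, and their reading is None.
At some moment in a run one of l1, l2, l3, l4, l5, scraper may be knocked a few centimetres aside while the robot is not near it.
It also fails if it takes over 208 s, if anything falls off the work surface, if the arm or the gripper's body presses on something with over 40 N, if the wrist force passes 120 N, or if a joint passes its speed limit or range.

## Robot

A 6-joint arm with a two-finger parallel gripper is mounted at the origin on the work surface. World frame = base frame: x ahead of the robot, y to its left, z up, the work surface at z = 0. Lengths are in m, angles in degrees, forces in N, time in s.
With the tool pointing down it reaches from about 0.4 to 0.825 m from the base axis. Payload 7 kg.
Tool frame: the origin (TCP) lies at the very end of the fingers, on their centre line; the grasp point (between the pads) lies 19 mm behind it (r.grasp_offset is the z of the grasp point in the tool frame, in m); z points along the fingers, y is the direction in which the jaws open and shut (so a half turn about z gives the same grasp; the last joint's range is limited). The gripper opens to 88 mm and grips with 3 to 60 N. Pads are 19 mm wide; open, the fingers measure 130 mm over their backs; the gripper's body (78 mm by 193 mm) begins 47 mm behind the grasp point.
Start: joints at [-48.81, 20.546, 0.682, 0, -70.136, -16.507], TCP at [0.282, -0.613, 0.189] pointing down, gripper open.
Joint ranges: [-176.03, 176.03], [-82.01, 121.73], [-58.28, 71.71], [-173.87, 95.51], [-174.79, -0.11], [-173.66, 173.66]. Speed limits (degrees/s): [136.94, 136.94, 172.46, 180, 180, 180].

## Interface

Orientations are given as [roll, pitch, yaw] about the fixed x, y, z axes, in that order (R = Rz(yaw) Ry(pitch) Rx(roll)).
In Python, from plant import r, capture, calibration, order gives the robot as it stands.
- The arm moves only by the tool servo_tool, never from a script. Its arguments are lists of equal length, an entry for each row: "grip": the closure, from -1 (fully open) to 1 (shut), so that 0 is half open; "translation": the shift along the tool's x, y, z in m, a list of three; "turn": the turn about the tool's z in rad. A call has 1 to 10 rows; each row is the pose to reach, as a shift and turn from the pose commanded when the call began, along the tool's axes at that moment; what a row does not reach only later rows make up. A row lasts 1/12 s, in which the tool goes at most 41.7 mm and 7.16 degrees, less where a joint would pass 70% of its speed; a pose out of reach is approached as far as the arm can. A call with a gripper value outside its range is refused whole. The fingers move at their own pace and stop on an object; "newtons" is the grip in N (left out, the last holds). Time passes only in rows, so rows that repeat a pose let the fingers close. It gives the time, the measured TCP pose, the force and the opening at its end, in the units of the state.
- r.get_state(): the state, without advancing time (a new reading comes with each control period).
- capture(name): name is "scene" or "top" or "wrist"; returns (picture, depth): 400x640x3 uint8, blue, green, red; 400x640 float32, m along the optical axis (not along the pixel's ray), 0 where there is no reading.
- calibration(name): a dict with "fx", "fy", "cx", "cy" (pixels), "view" (4x4, takes a point from world to camera coordinates). Camera axes: x right, y up, looking along -z (the intrinsics and any distortion apply to the point x, -y, -z); pixel columns grow to the right and rows downward; lengths in m; the calibration is good to about 2 mm. A picture is of the moment at which its call begins: read the wrist's pose just before it. calibration takes no time and is no camera call; for the wrist camera it gives the pose at the moment of the call.
- order.close_job(): hands the job in, once; it reports no verdict.
The state is a dict: "time_s": time; "joints": joint angles; "qd": joint speeds; "joint_torque": joint torques, N m; "tcp_pos": TCP position; "eef_rot": TCP orientation; "contact_force": force on the tool from outside, world axes, zero at the start; "moment": the same for the moment, N m; "gripper_width": finger opening in m.
Only numpy, scipy, OpenCV 4.12 (cv2) and the standard library are available. Lean on these libraries where they do the work, as an engineer would, in place of code of your own. Each camera call takes 0.05 s, during which the arm holds its last target.

## Working session

There is one attempt and no reset: what is moved stays moved. The work goes in short steps, Python scripts to look and compute and a tool call to move; the robot and the scene stay as the last step left them, time stands still between calls to the robot, and variables do not carry over. Pictures are saved under pics/ and viewed, and the job is handed in when it is done.

Besides the shell and the picture viewer there is one more tool, called as name(argument=value, ...) on one line, values as JSON. servo_tool: Moves the arm, as the interface text tells. Its arguments: {"type":"object","properties":{"grip":{"type":"array","items":{"type":"number"}},"translation":{"type":"array","items":{"type":"array","items":{"type":"number"}}},"turn":{"type":"array","items":{"type":"number"}},"newtons":{"type":"number"}},"required":["grip","translation","turn"]}

```bash
ls; mkdir -p pics
python3 - <<'E'
from plant import r,capture,calibration,order
import cv2
print(r.get_state())
for n in ["scene","top","wrist"]:
    c=calibration(n); print(n,c)
    p,d=capture(n); cv2.imwrite(f"pics/{n}0.png",p)
E
```

```text
pics
{'time_s': 0.0, 'joints': array([-4.88092927e+01,  2.05914642e+01,  6.33380920e-01, -1.95171806e-02,
       -7.01348148e+01, -1.65044053e+01]), 'qd': array([-0.06693413,  0.0366944 , -0.06967545, -0.00214017,  0.06245886,
       -0.04701495]), 'joint_torque': array([ 1.63132168e-03, -5.82705295e+01,  2.93052936e+01,  6.99711442e+00,
        6.68093868e-03, -1.82067188e-04]), 'tcp_pos': array([ 0.2816261 , -0.61284025,  0.18812131]), 'eef_rot': array([ 1.79905717e+02, -8.80245227e-03, -1.55320338e+02]), 'contact_force': array([ 0.19695532, -0.46121929, -0.36886922]), 'moment': array([-0.01600771,  0.01921573,  0.00780112]), 'gripper_width': 0.08774771801981453}
scene {'fx': 500.7839533805312, 'fy': 500.7839533805312, 'cx': 316.3415136083924, 'cy': 203.2081483180323, 'view': array([[ 0.28476988,  0.95857036,  0.006999  , -0.18343692],
       [-0.81974258,  0.23972939,  0.52014606,  0.44852963],
       [ 0.49691873, -0.15385931,  0.85404865, -1.74688404],
       [ 0.        ,  0.        ,  0.        ,  1.        ]])}
top {'fx': 487.9149926283724, 'fy': 487.9149926283724, 'cx': 325.7589377943534, 'cy': 200.05065746076656, 'view': array([[ 0.04506318, -0.99897494, -0.00428744,  0.00592209],
       [ 0.97587043,  0.04310226,  0.21405396, -0.59789801],
       [-0.21364974, -0.01382994,  0.97681243, -1.19553112],
       [ 0.        ,  0.        ,  0.        ,  1.        ]])}
wrist {'fx': 310.57173214675873, 'fy': 310.57173214675873, 'cx': 317.69535270084447, 'cy': 201.78036182668794, 'view': array([[-4.18056085e-01,  9.08421074e-01,  5.11638716e-04,
         6.74879609e-01],
       [-8.74356920e-01, -4.02226819e-01, -2.71502418e-01,
         3.30360827e-02],
       [-2.46432723e-01, -1.13950593e-01,  9.62437621e-01,
        -3.90937746e-01],
       [ 0.00000000e+00,  0.00000000e+00,  0.00000000e+00,
         1.00000000e+00]])}
```

View pics/scene0.png

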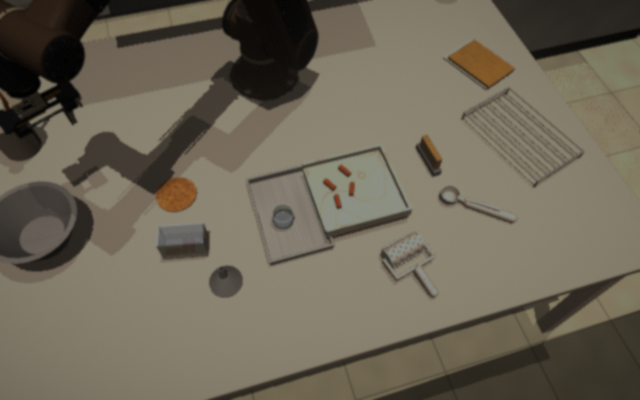

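View pics/top0.png

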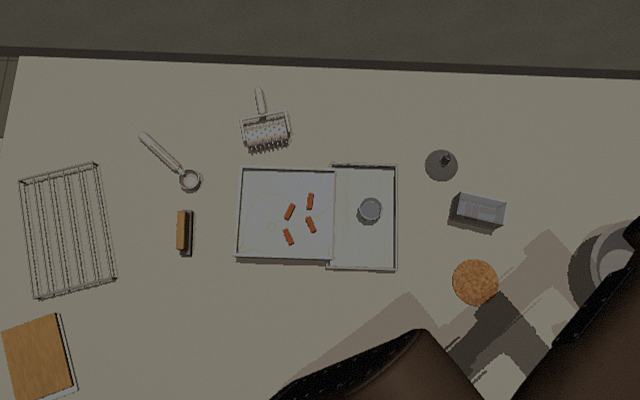

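View pics/wrist0.png

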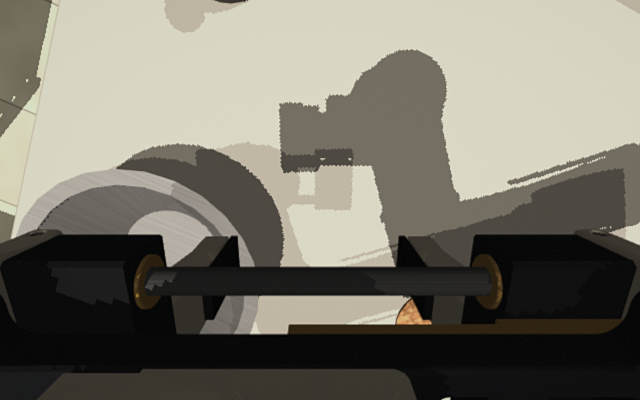

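The top view shows the tin at (362,218) with the ramekin at (369,209), and the board with 4 bars around (300,220). The scraper is at (184,232), the mat at (475,282), the caddy at (478,210) and the funnel at (441,165). Next I'll measure them.

```bash
cat > h.py <<'E'
import numpy as np, cv2
from plant import r,capture,calibration,order
def ray(cal,u,v):
    V=cal["view"];R=V[:3,:3];t=V[:3,3]
    o=-R.T@t
    d=R.T@np.array([(u-cal["cx"])/cal["fx"],-(v-cal["cy"])/cal["fy"],-1.])
    return o,d
def onz(cal,u,v,z):
    o,d=ray(cal,u,v); return o+d*(z-o[2])/d[2]
def dep(cal,u,v,dd):
    o,d=ray(cal,u,v); return o+d*dd
def proj(cal,p):
    V=cal["view"];q=V[:3,:3]@np.asarray(p,float)+V[:3,3]
    return cal["cx"]+cal["fx"]*q[0]/-q[2], cal["cy"]+cal["fy"]*(-q[1])/-q[2]
def cloud(cal,d):
    v,u=np.mgrid[0:d.shape[0],0:d.shape[1]]
    V=cal["view"];R=V[:3,:3];o=-R.T@V[:3,3]
    c=np.stack([(u-cal["cx"])/cal["fx"],-(v-cal["cy"])/cal["fy"],-np.ones_like(u,float)],-1)
    P=o+(c*d[...,None])@R
    P[d==0]=np.nan
    return P
def bars(pic):
    hsv=cv2.cvtColor(pic,cv2.COLOR_BGR2HSV)
    return cv2.inRange(hsv,(0,120,60),(12,255,255)),hsv
E
python3 - <<'E'
from h import *
for n in ["top","scene"]:
    p,d=capture(n); np.savez(f"{n}0.npz",p=p,d=d)
    P=cloud(calibration(n),d); np.save(f"{n}P.npy",P)
p=cv2.imread("pics/top0.png")
cv2.imwrite("pics/crop1.png",cv2.resize(p[140:300,160:320],None,fx=3.7,fy=3.7,interpolation=cv2.INTER_CUBIC))
cv2.imwrite("pics/crop2.png",cv2.resize(p[140:320,320:520],None,fx=3.3,fy=3.3,interpolation=cv2.INTER_CUBIC))
P=np.load("topP.npy")
for (u,v) in [(200,330),(265,200),(345,240),(475,282),(480,220),(460,205),(184,225),(480,330),(369,200)]: print(u,v,P[v,u].round(4))
m,hsv=bars(p)
k,l,s,c=cv2.connectedComponentsWithStats(m)
for i in range(1,k):
    if s[i,4]>15: print(s[i],c[i],hsv[l==i].mean(0), np.nanmedian(P[l==i],0).round(4))
E
```

```text
200 330 [2.552e-01 3.411e-01 2.000e-04]
265 200 [0.5951 0.1927 0.0418]
345 240 [ 0.5034 -0.0225  0.0071]
475 282 [ 0.4086 -0.3652  0.0056]
480 220 [ 0.5602 -0.3604  0.0756]
460 205 [ 0.5953 -0.3084  0.0828]
184 225 [0.5156 0.3914 0.0663]
480 330 [ 0.2878 -0.3762  0.0035]
369 200 [ 0.6119 -0.0823  0.0206]
[307 194   7  15  73] [309.84931507 201.16438356] [  9.83561644 188.1369863  109.67123288] [0.5935 0.0738 0.0591]
[285 204  10  15  70] [289.28571429 210.91428571] [  9.94285714 188.25714286 111.85714286] [0.5655 0.1254 0.0589]
[306 217  10  15  79] [310.49367089 223.83544304] [  9.73417722 182.59493671 111.01265823] [0.5341 0.0694 0.0592]
[283 229  11  16  80] [287.9125 236.2375] [  9.6875 181.7625 111.45  ] [0.4996 0.1247 0.0587]
```

View pics/crop1.png

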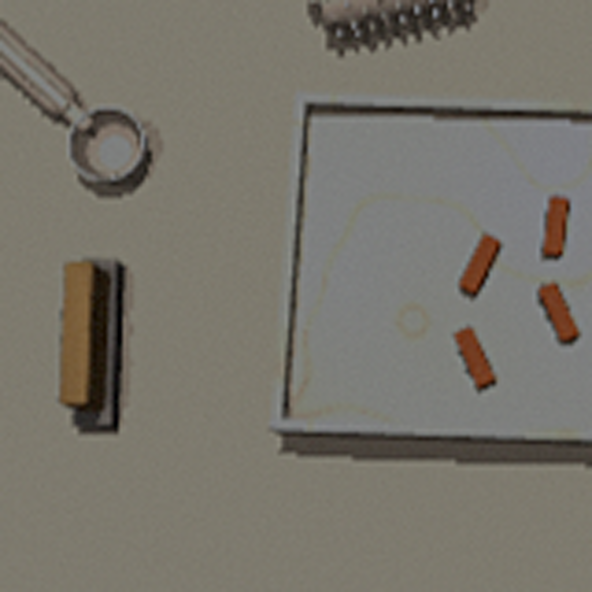

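View pics/crop2.png

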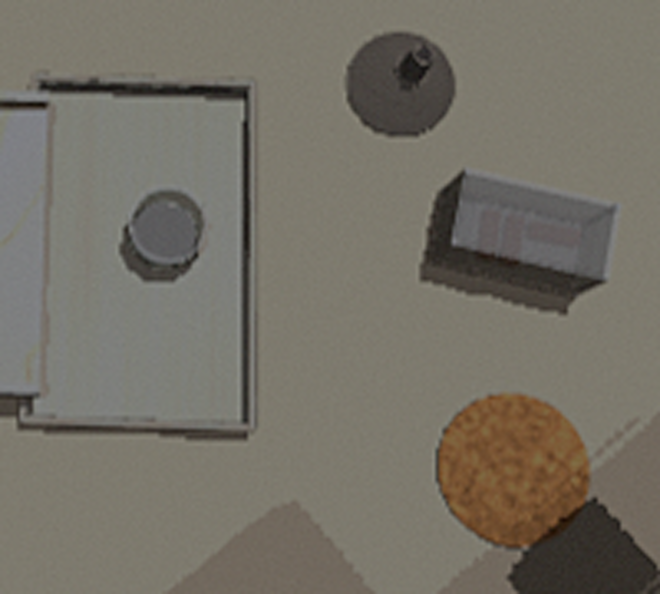

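Run:
```python
from h import *
c=calibration("top")
A=lambda x,y,z:onz(c,x/3.7+160,y/3.7+140,z).round(4)
B=lambda x,y,z:onz(c,x/3.3+320,y/3.3+140,z).round(4)
print("board +y corners",A(302,100,.063),A(276,430,.063))
print("board -y edge",B(48,103,.063),B(40,393,.063), )
print("tin -y corners",B(251,80,.025),B(252,430,.025), B(34,80,.025),B(20,425,.025))
print("caddy top corners",[B(x,y,.08) for x,y in [(464,170),(617,206),(604,282),(452,246)]])
print("ramekin rim", B(168,226,.049))
p=cv2.imread("pics/top0.png");hsv=cv2.cvtColor(p,cv2.COLOR_BGR2HSV)
m=cv2.inRange(hsv,(8,100,60),(20,255,255))
k,l,s,cc=cv2.connectedComponentsWithStats(m)
for i in range(1,k):
    if s[i,4]>60:
        ct=max(cv2.findContours((l==i).astype('uint8'),0,1)[0],key=len)
        rr=cv2.minAreaRect(ct); print(s[i],cc[i],rr)
        z=.067 if cc[i][0]<200 else .004
        q=cv2.boxPoints(rr)
        print("  ctr",onz(c,*cc[i],z).round(4),[onz(c,*x,z)[:2].round(4).tolist() for x in q])
m,_=bars(p)
k,l,s,cc=cv2.connectedComponentsWithStats(m)
for i in range(1,k):
    if s[i,4]>15:
        print("bar",onz(c,*cc[i],.058).round(4))
```

```text
board +y corners [0.6764 0.2575 0.063 ] [0.4422 0.256  0.063 ]
board -y edge [0.6757 0.0131 0.063 ] [0.446  0.0097 0.063 ]
tin -y corners [ 0.7133 -0.1526  0.025 ] [ 0.4282 -0.1574  0.025 ] [0.7055 0.0253 0.025 ] [0.4239 0.0242 0.025 ]
caddy top corners [array([ 0.6313, -0.3112,  0.08  ]), array([ 0.6079, -0.4285,  0.08  ]), array([ 0.548 , -0.4166,  0.08  ]), array([ 0.5708, -0.3012,  0.08  ])]
ramekin rim [ 0.5832 -0.0857  0.049 ]
[307 194   7  15  70] [309.94285714 201.07142857] ((309.9923095703125, 201.0615692138672), (4.713319778442383, 14.512063026428223), 7.125016689300537)
  ctr [0.6056 0.0761 0.004 ] [[0.5862, 0.0837], [0.6263, 0.081], [0.6252, 0.0682], [0.5851, 0.071]]
[284 204  11  15  77] [289.11688312 210.90909091] ((289.3999938964844, 211.2000274658203), (5.366562843322754, 15.205260276794434), 26.56505012512207)
  ctr [0.576  0.1309 0.004 ] [[0.5592, 0.1447], [0.5974, 0.1287], [0.5913, 0.1153], [0.5532, 0.1314]]
[176 211   9  39 280] [180.38214286 229.69285714] ((180.4047393798828, 229.97711181640625), (7.4944586753845215, 38.20252227783203), 2.2025980949401855)
  ctr 
[... 514 characters left out ...]
1298 0.004 ] [[0.5234, 0.1452], [0.5294, 0.1321], [0.4912, 0.1143], [0.4852, 0.1273]]
[ 453  259   46   47 1625] [474.85846154 281.73969231] ((474.50006103515625, 281.5000305175781), (45.25482940673828, 43.84061813354492), 45.0)
  ctr [ 0.4094 -0.3653  0.004 ] [[0.4075, -0.2823], [0.4924, -0.3648], [0.4123, -0.4464], [0.3297, -0.3641]]
[   1  313   71   87 4300] [ 36.04372093 358.50418605] ((35.49836349487305, 358.1180419921875), (79.82020568847656, 58.17599105834961), 76.75948333740234)
  ctr [0.1747 0.7133 0.067 ] [[0.2461, 0.8195], [0.284, 0.686], [0.1069, 0.6128], [0.0711, 0.7424]]
bar [0.5937 0.0738 0.058 ]
bar [0.5656 0.1256 0.058 ]
bar [0.5343 0.0691 0.058 ]
bar [0.4996 0.1251 0.058 ]
```

```bash
cat >> h.py <<'E'
def mv(target,yaw=None,deg=True):
    """tool-frame shift (x,y,z) and turn (rad) from measured pose to target TCP / yaw"""
    s=r.get_state(); p=s["tcp_pos"]; e=np.radians(s["eef_rot"]); y=e[2]
    d=np.asarray(target)-p
    from scipy.spatial.transform import Rotation as Ro
    Rm=Ro.from_euler('z',y).as_matrix()@np.diag([1,-1,-1.])
    t=Rm.T@d
    tr=0 if yaw is None else -((np.radians(yaw)-y+np.pi)%(2*np.pi)-np.pi)
    print("t",round(s["time_s"],2),"pos",p.round(4),"rot",s["eef_rot"].round(2),"j",s["joints"].round(1),"w",round(s["gripper_width"],4),"F",s["contact_force"].round(1))
    print("shift",t.round(4),"turn",round(tr,4),"rows",max(np.ceil(np.linalg.norm(t)/.0417),np.ceil(abs(tr)/.125)))
E
python3 -c "
from h import *
mv([.583,-.086,.26],-90)
mv([.55,-.2,.3],-90)"
```

```text
t 0.25 pos [ 0.2818 -0.6131  0.1886] rot [ 1.7996e+02 -1.0000e-02 -1.5532e+02] j [-48.8  20.6   0.7  -0.  -70.1 -16.5] w 0.0879 F [ 1.4  1.5 -0.5]
shift [-0.4938  0.3532 -0.0714] turn -1.1401 rows 15.0
t 0.25 pos [ 0.2818 -0.6131  0.1886] rot [ 1.7996e+02 -1.0000e-02 -1.5532e+02] j [-48.8  20.6   0.7  -0.  -70.1 -16.5] w 0.0879 F [ 1.4  1.5 -0.5]
shift [-0.4162  0.2634 -0.1114] turn -1.1401 rows 13.0
```

servo_tool(grip=[-1,-1,-1,-1,-1,-1,-1,-1,-1,-1], translation=[[0,0,-0.04],[-0.42,0.263,-0.111],[-0.42,0.263,-0.111],[-0.42,0.263,-0.111],[-0.42,0.263,-0.111],[-0.42,0.263,-0.111],[-0.42,0.263,-0.111],[-0.42,0.263,-0.111],[-0.42,0.263,-0.111],[-0.42,0.263,-0.111]], turn=[-0.1,-0.22,-0.34,-0.46,-0.58,-0.7,-0.82,-0.94,-1.06,-1.14])

```text
time_s: 1.08
tcp_pos: [0.4861, -0.301, 0.2828]
eef_rot: [-180.0, -0.0, -89.6]
contact_force: [0.5, -0.8, 0.4]
gripper_width: 0.0874
```

```bash
python3 -c "
from h import *
c=calibration('wrist');p,d=capture('wrist');cv2.imwrite('pics/w1.png',p)
mv([.583,-.086,.20],-90)"
```

```text
t 1.13 pos [ 0.4901 -0.2967  0.2838] rot [-1.7981e+02  2.0000e-02 -8.9210e+01] j [-11.7   8.1  -3.7  -0.1 -78.   12.5] w 0.0875 F [2.6 1.9 1.4]
shift [-0.2094 -0.0958  0.0838] turn 0.0137 rows 6.0
```

View pics/w1.png

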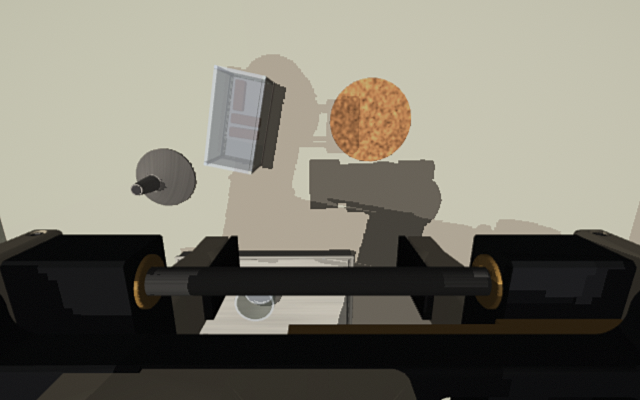

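```bash
python3 -c "
import cv2
p=cv2.imread('pics/w1.png');q=p[50:185,190:300];q=cv2.resize(q,None,fx=4.4,fy=4.4,interpolation=cv2.INTER_CUBIC)
cv2.imwrite('pics/w1c.png',cv2.convertScaleAbs(q,alpha=1.0))"
```

```text
(no output)
```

View pics/w1c.png

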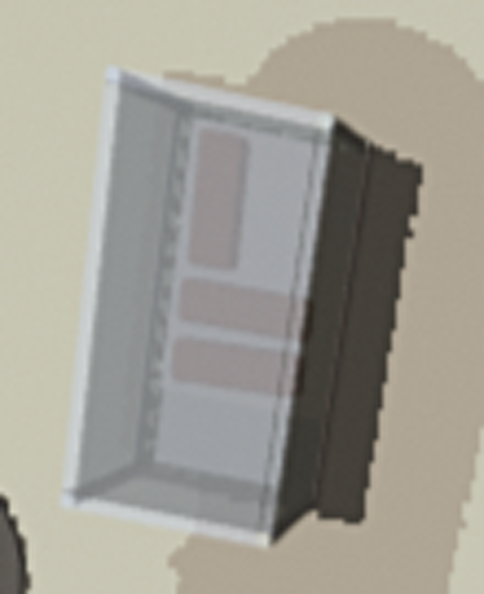

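servo_tool(grip=[-1,-1,-1,-1,-1,-1,-1,-1], translation=[[-0.04,-0.02,0.0],[-0.21,-0.096,0.083],[-0.21,-0.096,0.083],[-0.21,-0.096,0.083],[-0.21,-0.096,0.083],[-0.21,-0.096,0.083],[-0.21,-0.096,0.083],[-0.21,-0.096,0.083]], turn=[0,0,0,0,0,0,0,0])

```text
time_s: 1.8
tcp_pos: [0.5813, -0.0911, 0.1977]
eef_rot: [179.8, -0.0, -89.8]
contact_force: [0.1, -0.3, -0.2]
gripper_width: 0.0878
```

Looking into the caddy, I see 3 bars. The +y end (the lower end in the picture) is empty, so the slot is probably there. Next I'll cross-check the ramekin with the scene view.

```bash
python3 -c "
from h import *
p=cv2.imread('pics/scene0.png');cv2.imwrite('pics/s_c.png',cv2.resize(p[140:280,140:340],None,fx=4,fy=4,interpolation=cv2.INTER_CUBIC))
t=cv2.imread('pics/top0.png');cv2.imwrite('pics/t_c.png',cv2.resize(t[190:235,345:395],None,fx=12,fy=12,interpolation=cv2.INTER_CUBIC))
"
```

```text
(no output)
```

View pics/s_c.png

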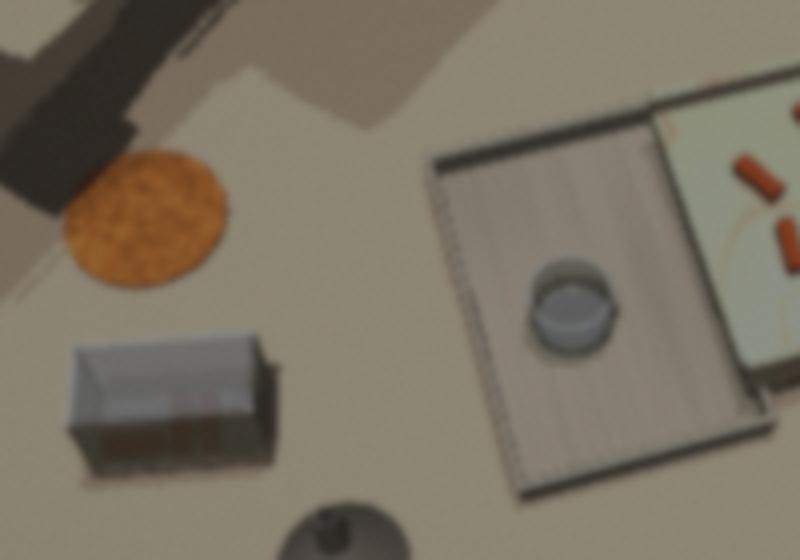

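View pics/t_c.png

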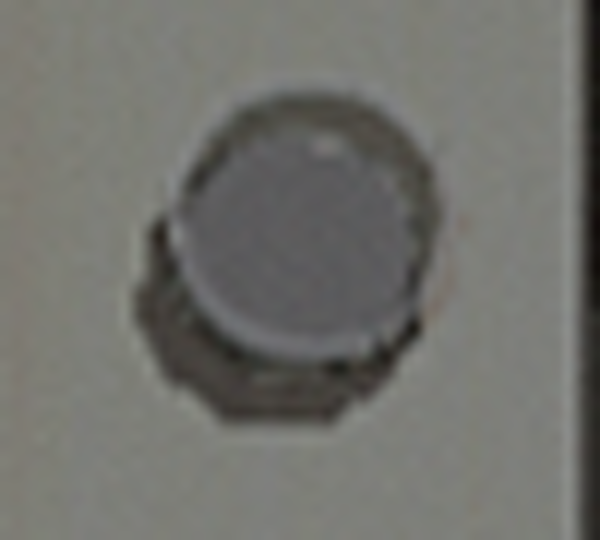

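```bash
python3 -c "
from h import *
c=calibration('top');s=calibration('scene')
print(onz(c,369.9,208.25,.049),onz(s,282.6,213.2,.049))
# mat
print(onz(s,140+147/4,140+218/4,.004))
# caddy corners scene top
for x,y in [(75,350),(253,336),(262,408),(72,428)]: print(onz(s,140+x/4-.4,140+y/4-.4,.08))
# tin corners
for x,y in [(433,160),(522,498),(772,425)]: print('tin',onz(s,140+x/4-.4,140+y/4-.4,.025))
mv([.583,-.086,.04],-90)
"
```

```text
[ 0.58371202 -0.08307568  0.049     ] [ 0.58829724 -0.08217189  0.049     ]
[ 0.41227589 -0.36234516  0.004     ]
[ 0.55457658 -0.41472461  0.08      ]
[ 0.57735806 -0.29888687  0.08      ]
[ 0.63267855 -0.3025143   0.08      ]
[ 0.61229221 -0.4240066   0.08      ]
tin [ 0.43369457 -0.14981906  0.025     ]
tin [ 0.71818833 -0.15176683  0.025     ]
tin [0.71339998 0.02581768 0.025     ]
t 1.8 pos [ 0.5813 -0.0911  0.1977] rot [ 1.7984e+02 -2.0000e-02 -8.9830e+01] j [ 10.1  12.2  -9.7  -0.  -68.2  -9.9] w 0.0878 F [ 0.1 -0.3 -0.2]
shift [-0.0051 -0.0017  0.1577] turn 0.0029 rows 4.0
```

servo_tool(grip=[-1,-1,-1,-1,-1,-1,-1], translation=[[-0.008,-0.005,0.03],[-0.008,-0.005,0.07],[-0.008,-0.005,0.11],[-0.008,-0.005,0.14],[-0.008,-0.005,0.16],[-0.008,-0.005,0.177],[-0.008,-0.005,0.177]], turn=[0,0,0,0,0,0,0], newtons=15)

```text
time_s: 2.38
tcp_pos: [0.5839, -0.0862, 0.0192]
eef_rot: [179.7, -0.0, -90.1]
contact_force: [0.4, 0.2, 0.2]
gripper_width: 0.0873
```

```bash
python3 -c "
from h import *
for n in ['top','wrist']:
  p,d=capture(n);cv2.imwrite('pics/%s2.png'%n,p if n=='wrist' else cv2.resize(p[150:290,280:480],None,fx=4,fy=4))
mv([.586,-.083,.018],-90)"
```

```text
t 2.48 pos [ 0.5865 -0.0859  0.0228] rot [ 1.7999e+02 -3.0000e-02 -9.0040e+01] j [ 10.6  21.9 -21.6   0.  -46.6 -10.6] w 0.0876 F [0.2 0.7 0.1]
shift [-0.0029  0.0005  0.0048] turn -0.0007 rows 1.0
```

View pics/wrist2.png

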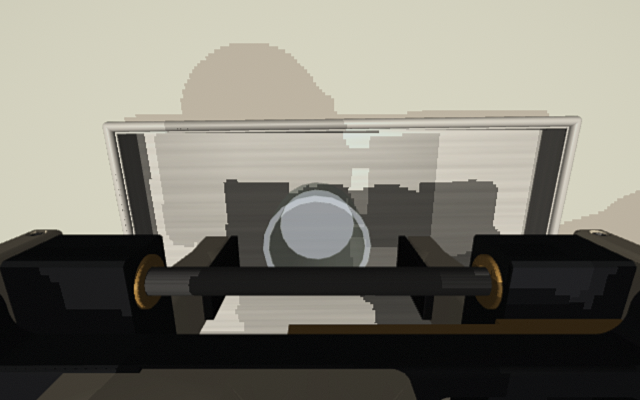

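The ramekin sits centred between the jaws, at column 317.

servo_tool(grip=[1,1,1,1,1,1,1,1], translation=[[0,0,0],[0,0,0],[0,0,0],[0,0,0],[0,0,0],[0,0,0],[0,0,0],[0,0,0]], turn=[0,0,0,0,0,0,0,0], newtons=15)

```text
time_s: 3.15
tcp_pos: [0.5865, -0.0849, 0.0223]
eef_rot: [-180.0, 0.0, -90.0]
contact_force: [0.3, -1.1, 0.0]
gripper_width: 0.0399
```

servo_tool(grip=[1,1,1,1,1,1], translation=[[0,0,-0.02],[0,0,-0.06],[0,0,-0.1],[0,0,-0.14],[0,0,-0.17],[0,0,-0.17]], turn=[0,0,0,0,0,0], newtons=15)

```text
time_s: 3.65
tcp_pos: [0.5902, -0.0852, 0.2001]
eef_rot: [-179.4, -0.0, -89.9]
contact_force: [0.3, 0.5, 1.1]
gripper_width: 0.0021
```

```bash
python3 -c "
from h import *
p,d=capture('wrist');cv2.imwrite('pics/wrist3.png',p)
mv([.411,-.364,.19],-135)
mv([.411,-.364,.19],-90)"
```

```text
t 3.7 pos [ 0.5887 -0.0848  0.1965] rot [-1.7958e+02  3.0000e-02 -8.9980e+01] j [ 10.6  12.5  -9.6   0.1 -67.5 -10.6] w 0.0013 F [-0.5  0.4 -1.1]
shift [0.2791 0.1778 0.0065] turn 0.7858 rows 8.0
t 3.7 pos [ 0.5887 -0.0848  0.1965] rot [-1.7958e+02  3.0000e-02 -8.9980e+01] j [ 10.6  12.5  -9.6   0.1 -67.5 -10.6] w 0.0013 F [-0.5  0.4 -1.1]
shift [0.2791 0.1778 0.0065] turn 0.0004 rows 8.0
```

View pics/wrist3.png

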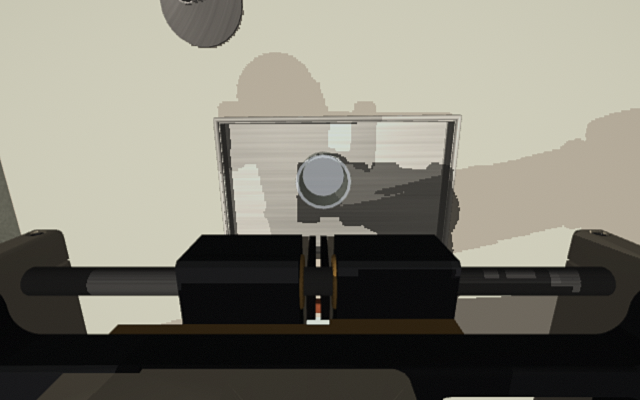

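The fingers shut on nothing: the ramekin is still in the tin, with its rim at (323,181) in the wrist view. Measuring again.

```bash
python3 -c "
from h import *
c=calibration('wrist');p,d=capture('wrist')
t,dt=capture('top')
cv2.imwrite('pics/t3.png',cv2.resize(t[150:290,280:480],None,fx=4,fy=4,interpolation=cv2.INTER_CUBIC))
print('wrist',onz(c,323,181,.049))
for u,v in [(219,119),(457,117)]: print('tin',onz(c,u,v,.025))
P=cloud(c,d)
m=(P[...,2]>.035)&(P[...,2]<.06)&(P[...,1]<-.03)&(P[...,1]>-.15)&(P[...,0]>.45)&(P[...,0]<.7)
print(m.sum(),np.nanmedian(P[m],0),np.nanmin(P[m],0),np.nanmax(P[m],0))
print(P[185,323])
"
```

```text
wrist [ 0.58327017 -0.08610424  0.049     ]
tin [ 0.70281618 -0.15331891  0.025     ]
tin [ 0.43068426 -0.15582751  0.025     ]
827 [ 0.58563683 -0.07795198  0.04919408] [ 0.55391637 -0.11685269  0.03504937] [ 0.61738219 -0.05403394  0.05195631]
[ 0.5828482  -0.07304514  0.01149938]
```

View pics/t3.png

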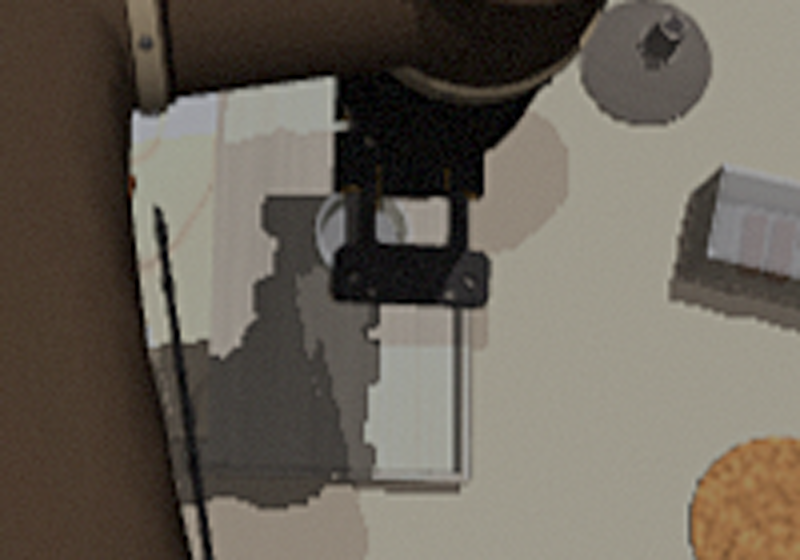

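```bash
python3 -c "
from h import *
s=r.get_state();c=calibration('wrist');t=calibration('top')
p=s['tcp_pos'];print(s)
for dz in [0,.019,.066,.1]: print(dz,proj(c,p+[0,0,dz]),proj(t,p+[0,0,dz]))
V=c['view'];print('cam pos',-V[:3,:3].T@V[:3,3])
sc,_=capture('scene');cv2.imwrite('pics/s3.png',cv2.resize(sc[60:280,140:420],None,fx=2.85,fy=2.7,interpolation=cv2.INTER_CUBIC))
"
```

```text
{'time_s': 3.8, 'joints': array([ 1.06495865e+01,  1.26945269e+01, -9.86420074e+00, -3.08869011e-02,
       -6.74236555e+01, -1.06458567e+01]), 'qd': array([-0.02999204,  1.39723948, -1.52402683, -0.14910597,  0.11679483,
       -0.02330754]), 'joint_torque': array([ 7.40585063e-03, -4.90306807e+01,  3.02144408e+01,  7.21786290e+00,
        5.47174524e-03,  1.99657217e-03]), 'tcp_pos': array([ 0.58617401, -0.08472637,  0.19220684]), 'eef_rot': array([-1.79987959e+02,  3.12866550e-02, -9.00081204e+01]), 'contact_force': array([ 0.36456654, -0.61590054, -0.54278319]), 'moment': array([ 0.01762533,  0.13512717, -0.03626649]), 'gripper_width': 0.0004552395619616755}
0 (np.float64(316.9707143448175), np.float64(228.25590690507056)) (np.float64(375.82982496423284), np.float64(195.0403910261307))
0.019 (np.float64(316.9007129540538), np.float64(239.18064464452638)) (np.float64(376.6288481467071), np.float64(193.174427881091))
0.066 (np.float64(316.65214240468913), np.float64(277.97370335284404)) (np.float64(378.72476189506887), np.float64(188.27982920685173))
0.1 (np.float64(316.3484245240611), np.float64(325.3733072241641)) (np.float64(380.35695568729824), np.float64(184.46815824577718))
cam pos [ 0.5857152  -0.15879503  0.38884844]
```

View pics/s3.png

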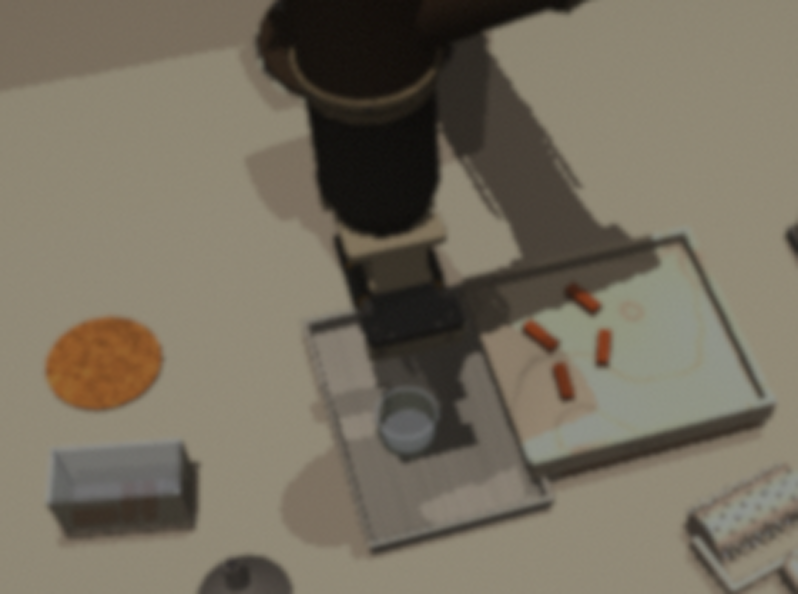

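```bash
python3 -c "
from h import *
c=calibration('wrist');p,d=capture('wrist');P=cloud(c,d)
s=r.get_state()['tcp_pos']
for u,v in [(309,236),(309,245),(325,237),(250,237),(250,250),(330,250),(330,290),(305,290),(200,240),(70,240)]: print(u,v,d[v,u],(P[v,u]-s).round(4))
cv2.imwrite('pics/w4.png',cv2.resize(p[200:345,220:420],None,fx=4,fy=4,interpolation=cv2.INTER_CUBIC))
"
```

```text
309 236 0.16443875 [ 0.0043 -0.0118  0.0437]
309 245 0.1531978 [ 0.004  -0.0118  0.0554]
325 237 0.4121949 [-0.0104  0.0829 -0.1869]
250 237 0.08985594 [ 0.0195 -0.0397  0.1133]
250 250 0.08392715 [ 0.0182 -0.0386  0.1198]
330 250 0.14965975 [-0.0062 -0.0109  0.0593]
330 290 0.07963731 [-0.0033 -0.0305  0.1266]
305 290 0.080756575 [ 0.0032 -0.0299  0.1256]
200 240 0.08931613 [ 0.0337 -0.0391  0.114 ]
70 240 0.4158799 [ 0.331   0.0884 -0.1899]
```

View pics/w4.png

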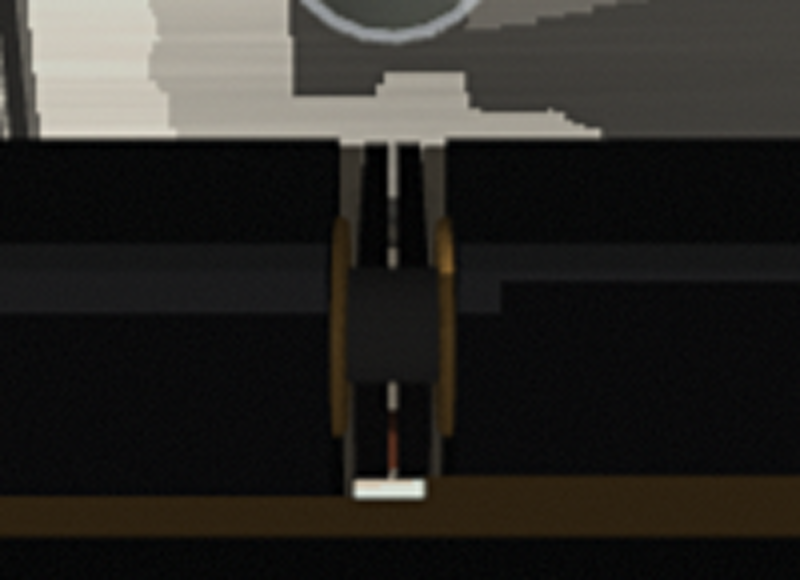

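```bash
python3 -c "
from h import *
s=r.get_state()['tcp_pos'];print(s)
for n in ['scene','top']:
  c=calibration(n);p,d=capture(n);P=cloud(c,d)
  q=P.reshape(-1,3);m=(abs(q[:,0]-s[0])<.06)&(abs(q[:,1]-s[1])<.06)&(q[:,2]>.1)&(q[:,2]<.45)
  q=q[m]-s; h=np.histogram(q[:,2],bins=np.arange(-.1,.26,.02)); print(n,list(zip(h[1].round(2),h[0])))
  lo=q[np.argsort(q[:,2])[:8]];print(lo.round(3))
  print(proj(c,s),proj(c,s+[0,0,.044]))
  if n=='scene':
    u,v=map(int,proj(c,s)); cv2.imwrite('pics/s4.png',cv2.resize(p[v-50:v+40,u-60:u+60],None,fx=6,fy=6,interpolation=cv2.INTER_CUBIC))
"
```

```text
[ 0.58555118 -0.08489828  0.19087379]
scene [(np.float64(-0.1), np.int64(0)), (np.float64(-0.08), np.int64(0)), (np.float64(-0.06), np.int64(0)), (np.float64(-0.04), np.int64(0)), (np.float64(-0.02), np.int64(0)), (np.float64(0.0), np.int64(0)), (np.float64(0.02), np.int64(0)), (np.float64(0.04), np.int64(0)), (np.float64(0.06), np.int64(0)), (np.float64(0.08), np.int64(0)), (np.float64(0.1), np.int64(45)), (np.float64(0.12), np.int64(177)), (np.float64(0.14), np.int64(185)), (np.float64(0.16), np.int64(112)), (np.float64(0.18), np.int64(165)), (np.float64(0.2), np.int64(424)), (np.float64(0.22), np.int64(109))]
[[-0.015 -0.037  0.109]
 [ 0.034  0.038  0.109]
 [ 0.034 -0.035  0.11 ]
 [ 0.032 -0.034  0.111]
 [ 0.036 -0.032  0.111]
 [ 0.035 -0.037  0.112]
 [ 0.017 -0.038  0.112]
 [ 0.036  0.035  0.112]]
(np.float64(278.4904194791218), np.float64(184.63839156749464)) (np.float64(277.46957229276455), np.float64(174.85058161288524))
top [(np.float64(-0.1), np.int64(0)), (np.float64(-0.08), np.int64(0)), (np.float64(-0.06), np.int64(0)), (np.float64(-0.04), np.int64(0)), (np.float64(-0.02), np.int64(0)), (np.float64(0.0), np.int64(0)), (np.float64(0.02), np.int64(0)), (np.float64(0.04), np.int64(0)), (np.float64(0.06), np.int64(0)), (np.float64(0.08), np.int64(2)), (np.float64(0.1), np.int64(82)), (np.float64(0.12), np.int64(339)), (np.float64(0.14), np.int64(178)), (np.float64(0.16), np.int64(0)), (np.float64(0.18), np.int64(1)), (np.float64(0.2), np.int64(1)), (np.float64(0.22), np.int64(54))]
[[-0.034 -0.011  0.099]
 [-0.033  0.013  0.1  ]
 [-0.035 -0.013  0.101]
 [-0.034  0.009  0.103]
 [-0.033 -0.002  0.103]
 [-0.034  0.001  0.105]
 [-0.034 -0.006  0.105]
 [-0.034  0.007  0.106]]
(np.float64(375.84259535482124), np.float64(195.43335824695777)) (np.float64(377.73294222545985), np.float64(191.03549153282603))
```

View pics/s4.png

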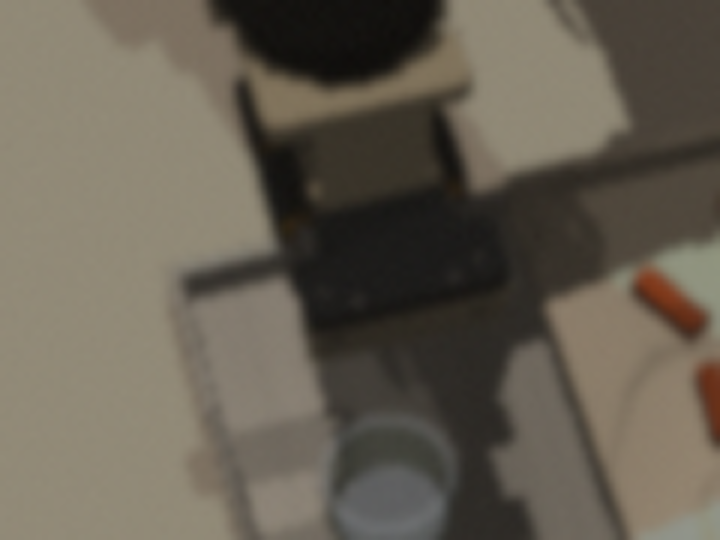

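```bash
python3 -c "
from h import *
print(r.grasp_offset,[a for a in dir(r) if a[0]!='_'])
mv([.5855,-.0855,.1],-90)"
```

```text
-0.0188 ['Unreachable', 'get_state', 'grasp_offset']
t 4.0 pos [ 0.5857 -0.085   0.1908] rot [ 1.7986e+02 -2.0000e-02 -9.0000e+01] j [ 10.6  12.8  -9.9  -0.  -67.4 -10.6] w 0.0006 F [-0.3  0.1  0.1]
shift [0.0005 0.0002 0.0908] turn -0.0 rows 3.0
```

servo_tool(grip=[-1,-1,-1,-1,-1,-1,-1,-1,-1,-1], translation=[[0,0,0],[0,0,0.02],[0,0,0.04],[0,0,0.06],[0,0,0.08],[0,0,0.09],[0,0,0.09],[0,0,0.09],[0,0,0.09],[0,0,0.09]], turn=[0,0,0,0,0,0,0,0,0,0])

```text
time_s: 4.83
tcp_pos: [0.5874, -0.0849, 0.1036]
eef_rot: [-179.9, 0.0, -90.0]
contact_force: [-0.0, 0.7, 0.0]
gripper_width: 0.0613
```

```bash
python3 -c "
from h import *
s=r.get_state()['tcp_pos'];print(s,r.get_state()['gripper_width'])
for n in ['scene','top']:
  c=calibration(n);p,d=capture(n);P=cloud(c,d)
  q=P.reshape(-1,3);m=(abs(q[:,0]-s[0])<.09)&(abs(q[:,0]-s[0])>.04)&(abs(q[:,1]-s[1])<.03)&(q[:,2]>.07)&(q[:,2]<.3)
  q=q[m]-s
  print(n,q[np.argsort(q[:,2])[:12]].round(3))
  print(proj(c,s))
  u,v=map(int,proj(c,s)); cv2.imwrite('pics/%s5.png'%n,cv2.resize(p[v-60:v+40,u-60:u+60],None,fx=6,fy=6,interpolation=cv2.INTER_CUBIC))
"
```

```text
[ 0.58739181 -0.08487501  0.10356456] 0.06129832659417481
scene [[ 0.087  0.025  0.102]
 [ 0.087  0.015  0.102]
 [ 0.088  0.005  0.103]
 [ 0.088 -0.026  0.104]
 [ 0.088 -0.016  0.104]
 [ 0.088 -0.028  0.105]
 [ 0.088 -0.018  0.105]
 [ 0.088  0.002  0.105]
 [ 0.086  0.025  0.105]
 [ 0.088 -0.02   0.106]
 [ 0.089  0.012  0.106]
 [ 0.089  0.022  0.106]]
(np.float64(280.526321074961), np.float64(203.00790044533306))
top [[-0.059 -0.005  0.122]
 [-0.045 -0.005  0.122]
 [-0.04  -0.018  0.123]
 [-0.063  0.026  0.123]
 [-0.043 -0.004  0.124]
 [-0.048 -0.002  0.124]
 [-0.049  0.013  0.124]
 [-0.05  -0.018  0.124]
 [-0.061 -0.012  0.124]
 [-0.059  0.029  0.124]
 [-0.044  0.016  0.125]
 [-0.043 -0.016  0.125]]
(np.float64(372.49530390987434), np.float64(202.52072150964963))
```

View pics/scene5.png

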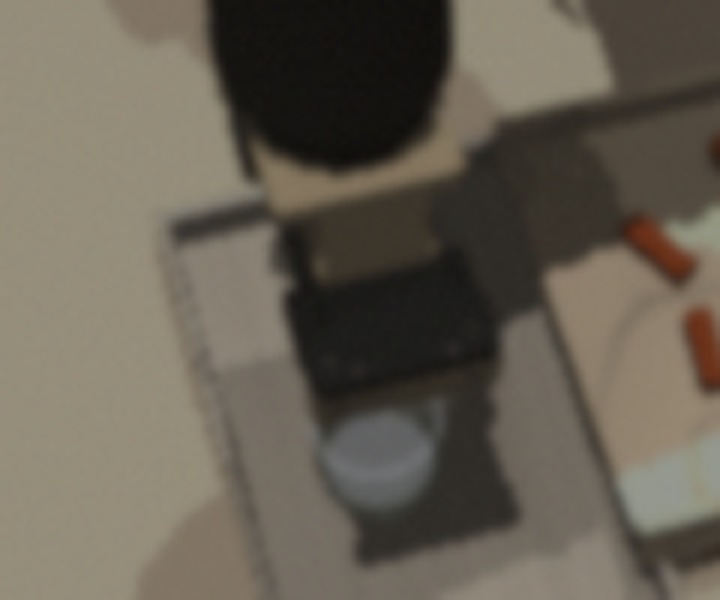

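View pics/top5.png

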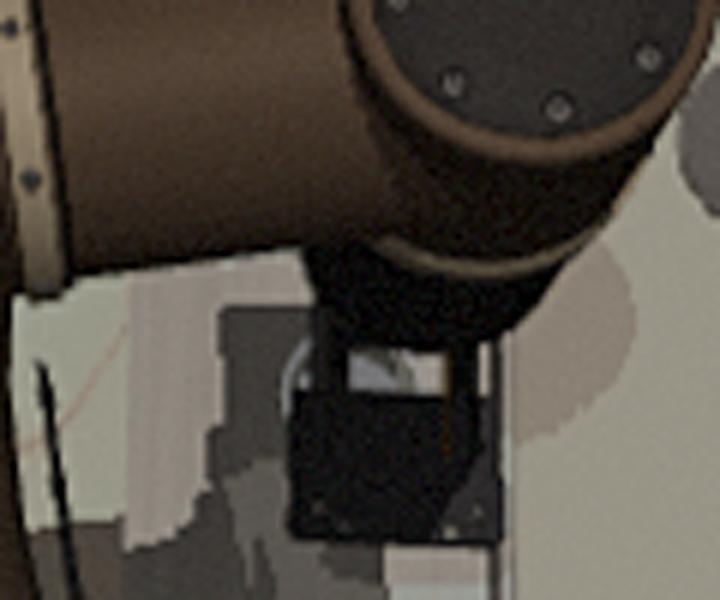

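servo_tool(grip=[-1,-1,-1,-1,-1,-1,-1], translation=[[0,0,0],[0,0,0],[0,0,0],[0,0,0.03],[0,0,0.06],[0,0,0.085],[0,0,0.09]], turn=[0,0,0,0,0,0,0])

```text
time_s: 5.52
tcp_pos: [0.5834, -0.0852, 0.0082]
eef_rot: [179.6, -0.0, -90.1]
contact_force: [-0.5, -0.1, -0.0]
gripper_width: 0.0876
```

servo_tool(grip=[-1,-1,-1], translation=[[0,0,0.003],[0,0,0.006],[0,0,0.006]], turn=[0,0,0])

```text
time_s: 5.77
tcp_pos: [0.5874, -0.0849, 0.0072]
eef_rot: [-179.9, 0.0, -90.0]
contact_force: [1.1, 0.1, 0.5]
gripper_width: 0.0873
```

servo_tool(grip=[-1,-1,-1], translation=[[0,0,0.003],[0,0,0.006],[0,0,0.006]], turn=[0,0,0])

```text
time_s: 6.02
tcp_pos: [0.5866, -0.0849, 0.0005]
eef_rot: [-180.0, 0.0, -90.0]
contact_force: [-0.2, -0.3, 0.7]
gripper_width: 0.0875
```

The reading is below the tin floor (4 mm) with no contact, so the real fingertips are higher than the reported TCP. That agrees with the wrist depth, which puts them about 44 mm higher. I'll carry on down in guarded steps.

servo_tool(grip=[-1,-1,-1], translation=[[0,0,0.004],[0,0,0.008],[0,0,0.008]], turn=[0,0,0])

```text
time_s: 6.27
tcp_pos: [0.5858, -0.085, -0.0086]
eef_rot: [179.9, -0.0, -90.0]
contact_force: [-1.1, 0.2, 0.4]
gripper_width: 0.088
```

servo_tool(grip=[-1,-1,-1], translation=[[0,0,0.004],[0,0,0.008],[0,0,0.008]], turn=[0,0,0])

```text
time_s: 6.52
tcp_pos: [0.5859, -0.085, -0.0167]
eef_rot: [179.9, -0.0, -90.0]
contact_force: [0.0, 0.2, -0.4]
gripper_width: 0.0877
```

```bash
python3 -c "
from h import *
c=calibration('wrist');p,d=capture('wrist');P=cloud(c,d);cv2.imwrite('pics/w6.png',p)
s=r.get_state();print(s['tcp_pos'],s['contact_force'],s['joints'])
m=(P[...,2]>.02)&(P[...,2]<.06)
print(P[280,225],P[240,225],P[245,225]-s['tcp_pos'])
"
```

```text
[ 0.58597513 -0.08499566 -0.01640716] [ 0.04274076 -0.6736062  -0.47400654] [ 1.06437894e+01  2.47675862e+01 -2.34897278e+01 -7.37285506e-03
 -4.18087788e+01 -1.06459036e+01]
[ 0.6105892  -0.11575579  0.10474659] [ 0.63291128 -0.09685809  0.03189223] [ 0.04628679 -0.01028204  0.05101912]
```

View pics/w6.png

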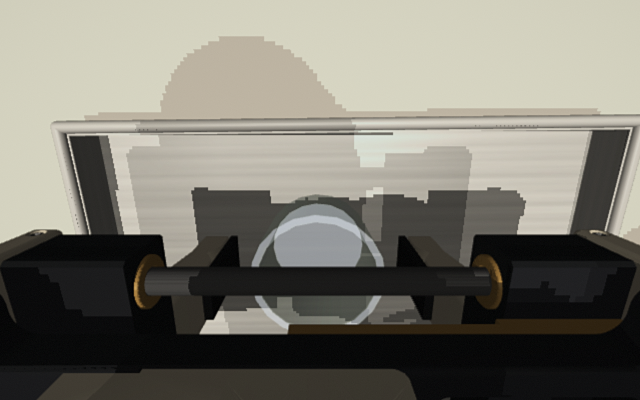

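servo_tool(grip=[-1,-1,-1], translation=[[0,0,0.005],[0,0,0.009],[0,0,0.009]], turn=[0,0,0])

```text
time_s: 6.82
tcp_pos: [0.5858, -0.085, -0.0258]
eef_rot: [179.9, -0.0, -90.0]
contact_force: [-0.5, 0.1, -1.0]
gripper_width: 0.0876
```

servo_tool(grip=[1,1,1,1,1,1,1,1], translation=[[0,0,0],[0,0,0],[0,0,0],[0,0,0],[0,0,0],[0,0,0],[0,0,0],[0,0,0]], turn=[0,0,0,0,0,0,0,0], newtons=15)

```text
time_s: 7.48
tcp_pos: [0.5865, -0.0849, -0.0246]
eef_rot: [-180.0, 0.0, -90.0]
contact_force: [-0.6, 0.9, 1.5]
gripper_width: 0.0639
```

```bash
python3 -c "
from h import *
c=calibration('wrist');print(onz(c,317,270,.049))
mv([.586,-.085,.15],-90)"
```

```text
[ 0.58636454 -0.09308199  0.049     ]
t 7.48 pos [ 0.5865 -0.0849 -0.0246] rot [-179.99    0.    -90.  ] j [ 10.6  25.4 -23.9   0.  -40.7 -10.6] w 0.0639 F [-0.6  0.9  1.5]
shift [ 1.000e-04  5.000e-04 -1.746e-01] turn 0.0 rows 5.0
```

servo_tool(grip=[1,1,1,1,1,1], translation=[[0,0,-0.015],[0,0,-0.045],[0,0,-0.08],[0,0,-0.12],[0,0,-0.15],[0,0,-0.15]], turn=[0,0,0,0,0,0])

```text
time_s: 7.98
tcp_pos: [0.5905, -0.085, 0.1324]
eef_rot: [-179.4, 0.0, -89.9]
contact_force: [1.5, -0.8, 0.3]
gripper_width: 0.0638
```

```bash
python3 -c "
from h import *
c=calibration('wrist');p,d=capture('wrist');cv2.imwrite('pics/w7.png',p);np.save('w7P.npy',cloud(c,d)-r.get_state()['tcp_pos'])
mv([.411,-.364,.13],-90)"
```

```text
t 8.03 pos [ 0.5888 -0.0847  0.1291] rot [-1.7959e+02  5.0000e-02 -8.9980e+01] j [ 10.6  15.4 -14.9   0.  -59.2 -10.6] w 0.0642 F [-0.   0.1 -2.2]
shift [ 0.2792  0.1779 -0.0009] turn 0.0003 rows 8.0
```

View pics/w7.png

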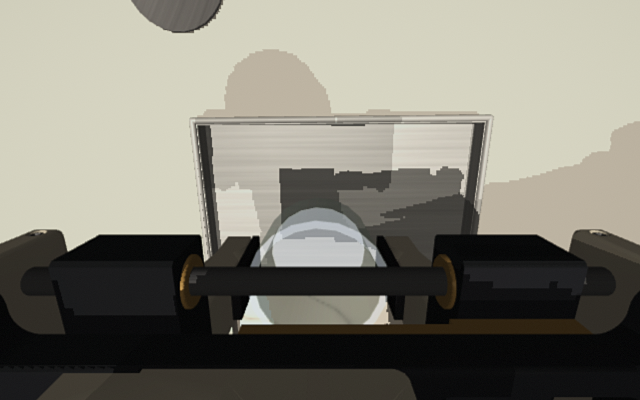

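```bash
python3 -c "
from h import *
P=np.load('w7P.npy')
for v in range(206,266,4): print(v,P[v,319].round(4),P[v,300].round(4))
"
```

```text
206 [ 0.0001 -0.0306  0.053 ] [ 0.0099 -0.0288  0.0471]
210 [ 0.     -0.0315  0.0625] [ 0.0092 -0.0299  0.0575]
214 [-0.     -0.0317  0.069 ] [ 0.0088 -0.0298  0.0634]
218 [-0.     -0.032   0.0754] [ 0.0084 -0.0302  0.0703]
222 [-0.0001 -0.0312  0.0782] [ 0.0079 -0.0305  0.0765]
226 [-0.0001 -0.029   0.077 ] [ 0.0078 -0.0297  0.079 ]
230 [ 0.0001 -0.0123  0.0381] [ 0.0079 -0.0273  0.0773]
234 [ 0.0001 -0.0106  0.0398] [ 0.0107 -0.01    0.0384]
238 [ 0.0001 -0.0076  0.0383] [ 0.0107 -0.0077  0.0386]
242 [ 0.0001 -0.0053  0.0386] [ 0.0108 -0.0053  0.0387]
246 [ 0.0001 -0.0033  0.0395] [ 0.0108 -0.0029  0.0388]
250 [ 0.0001 -0.0011  0.04  ] [ 0.0108 -0.0004  0.0386]
254 [0.0001 0.0019 0.0388] [0.0108 0.0016 0.0396]
258 [0.0001 0.004  0.0397] [0.0109 0.0042 0.0393]
262 [0.0001 0.0068 0.0389] [0.0109 0.0068 0.0391]
```

servo_tool(grip=[1,1,1,1,1,1,1,1,1,1], translation=[[0.02,0.013,0],[0.05,0.03,0],[0.09,0.056,0],[0.125,0.08,0],[0.16,0.102,0],[0.195,0.125,0],[0.23,0.147,0],[0.26,0.166,0],[0.279,0.177,0],[0.279,0.177,0]], turn=[0,0,0,0,0,0,0,0,0,0])

```text
time_s: 8.87
tcp_pos: [0.406, -0.3663, 0.1236]
eef_rot: [179.8, 0.1, -90.2]
contact_force: [0.5, -0.2, -1.7]
gripper_width: 0.064
```

```bash
python3 -c "
from h import *
c=calibration('wrist');p,d=capture('wrist');cv2.imwrite('pics/w8.png',p)
mv([.411,-.364,-.01],-90)"
```

```text
t 8.92 pos [ 0.4071 -0.3651  0.1236] rot [ 1.7986e+02  8.0000e-02 -9.0230e+01] j [-21.4  11.7 -20.7  -0.  -57.7  21.2] w 0.0637 F [ 0.8  0.1 -1.1]
shift [-0.0011 -0.0039  0.1336] turn -0.004 rows 4.0
```

View pics/w8.png

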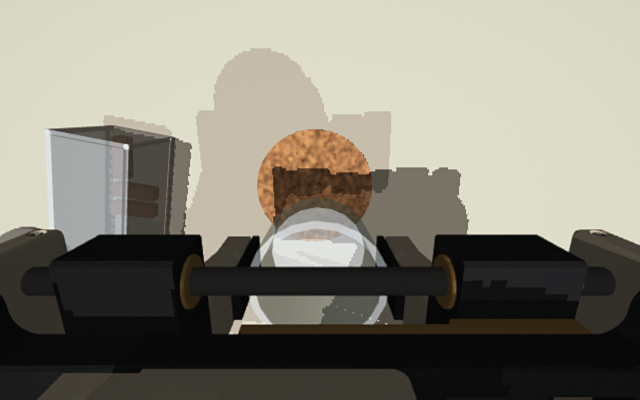

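```bash
python3 -c "
from h import *
c=calibration('wrist')
e=onz(c,315,129,.004);print(e,e+[0,.06,0]); print(onz(c,257,183,.004),onz(c,373,183,.004))
mv([.411,-.364,-.01],-90)"
```

```text
[ 0.408754   -0.42479286  0.004     ] [ 0.408754   -0.36479286  0.004     ]
[ 0.46936525 -0.37028968  0.004     ] [ 0.34871261 -0.36981059  0.004     ]
t 8.92 pos [ 0.4071 -0.3651  0.1236] rot [ 1.7986e+02  8.0000e-02 -9.0230e+01] j [-21.4  11.7 -20.7  -0.  -57.7  21.2] w 0.0637 F [ 0.8  0.1 -1.1]
shift [-0.0011 -0.0039  0.1336] turn -0.004 rows 4.0
```

servo_tool(grip=[1,1,1,1,1,1,1,1], translation=[[0,-0.002,0.03],[0,-0.002,0.065],[0,-0.002,0.1],[0,-0.002,0.125],[0,-0.002,0.138],[0,-0.002,0.145],[0,-0.002,0.149],[0,-0.002,0.149]], turn=[0,0,0,0,0,0,0,0])

```text
time_s: 9.58
tcp_pos: [0.4112, -0.3633, -0.0242]
eef_rot: [179.9, 0.0, -90.0]
contact_force: [-0.2, -0.0, -1.2]
gripper_width: 0.0639
```

```bash
python3 -c "
from h import *
mv([.411,-.364,-.025],-90)"
```

```text
t 9.58 pos [ 0.4112 -0.3633 -0.0242] rot [ 1.7991e+02  3.0000e-02 -8.9960e+01] j [-21.   22.3 -29.5   0.  -38.3  21. ] w 0.0639 F [-0.2 -0.  -1.2]
shift [0.0007 0.0002 0.0008] turn 0.0008 rows 1.0
```

servo_tool(grip=[1,1,1], translation=[[0.002,0.002,0],[0.002,0.002,0.001],[0.002,0.002,0.001]], turn=[0,0,0])

```text
time_s: 9.83
tcp_pos: [0.41, -0.3661, -0.0242]
eef_rot: [-179.9, -0.0, -90.0]
contact_force: [-0.6, 0.9, -1.3]
gripper_width: 0.0635
```

servo_tool(grip=[-1,-1,-1,-1,-1,-1], translation=[[0,0,0],[0,0,0],[0,0,0],[0,0,0],[0,0,0],[0,0,0]], turn=[0,0,0,0,0,0])

```text
time_s: 10.33
tcp_pos: [0.4095, -0.366, -0.0247]
eef_rot: [-180.0, -0.0, -90.0]
contact_force: [0.2, -0.6, -0.5]
gripper_width: 0.0876
```

servo_tool(grip=[-1,-1,-1,-1,-1,-1,-1,-1], translation=[[0,0,-0.02],[0,0,-0.06],[0,0,-0.1],[0,0,-0.14],[0,0,-0.18],[0,0,-0.22],[0,0,-0.25],[0,0,-0.25]], turn=[0,0,0,0,0,0,0,0])

```text
time_s: 11.0
tcp_pos: [0.4122, -0.3681, 0.2329]
eef_rot: [-179.5, -0.4, -90.0]
contact_force: [1.5, -0.6, -0.3]
gripper_width: 0.0877
```

```bash
python3 -c "
from h import *
c=calibration('wrist');p,d=capture('wrist');cv2.imwrite('pics/w9.png',p)
t,_=capture('top');cv2.imwrite('pics/t9.png',t)
mv([.59,-.24,.26],-90)"
```

```text
t 11.1 pos [ 0.4101 -0.3661  0.2268] rot [-1.7982e+02 -6.0000e-02 -9.0000e+01] j [-21.3   7.3 -12.   -0.  -70.5  21.3] w 0.0878 F [-0.5  0.5 -1.3]
shift [-0.1261 -0.1799 -0.0332] turn -0.0001 rows 6.0
```

View pics/w9.png

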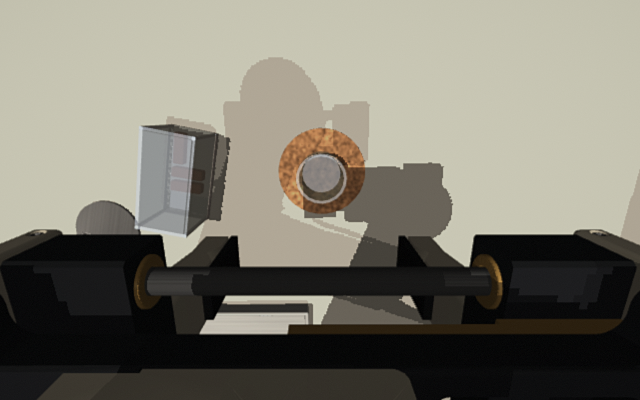

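The ramekin stands centred on the mat, with both at about (321,172). Next, a look at the caddy from above.

servo_tool(grip=[-1,-1,-1,-1,-1,-1,-1,-1], translation=[[-0.01,-0.03,-0.02],[-0.02,-0.182,-0.03],[-0.02,-0.182,-0.03],[-0.02,-0.182,-0.03],[-0.02,-0.182,-0.03],[-0.02,-0.182,-0.03],[-0.02,-0.182,-0.03],[-0.02,-0.182,-0.03]], turn=[0,0,0,0,0,0,0,0])

```text
time_s: 11.77
tcp_pos: [0.5907, -0.3456, 0.2533]
eef_rot: [179.8, 0.1, -90.0]
contact_force: [-0.3, -0.5, -0.2]
gripper_width: 0.0875
```

```bash
python3 -c "
from h import *
c=calibration('wrist');p,d=capture('wrist');np.save('w10P.npy',cloud(c,d));cv2.imwrite('pics/w10.png',cv2.resize(p[60:235,220:420],None,fx=4,fy=3.4,interpolation=cv2.INTER_CUBIC))
import pickle;pickle.dump((c,p,d),open('w10.pkl','wb'))
mv([.59,-.24,.26],-90)"
```

```text
t 11.82 pos [ 0.5904 -0.3458  0.2541] rot [ 1.7989e+02  4.0000e-02 -9.0020e+01] j [-14.1  19.8   8.   -0.  -78.3  14.1] w 0.0872 F [-0.5 -0.6  0.3]
shift [-0.1058  0.0004 -0.0059] turn -0.0003 rows 3.0
```

View pics/w10.png

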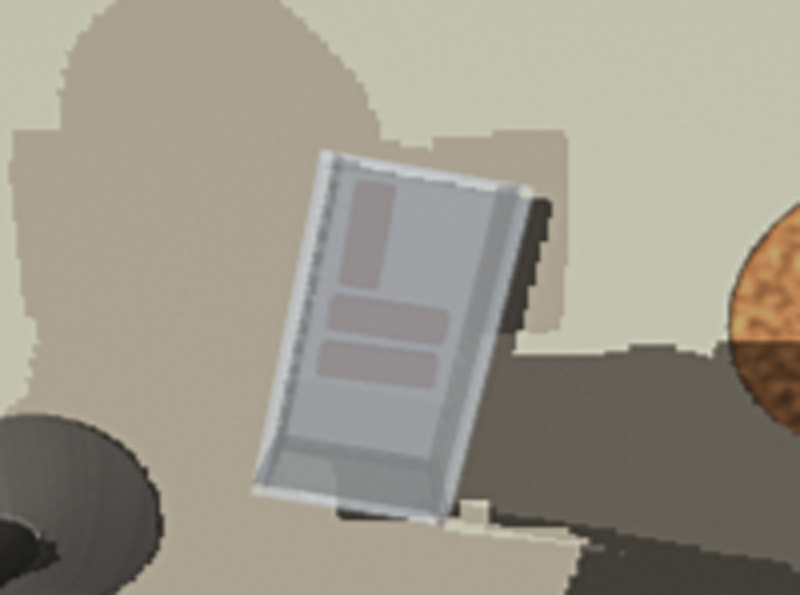

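```bash
python3 -c "
from h import *
import pickle;c,p,d=pickle.load(open('w10.pkl','rb'))
Q=[onz(c,220+x/4-.4,60+y/3.4-.4,.08) for x,y in [(324,150),(532,187),(444,520),(254,490)]]
for q in Q: print(q.round(4))
Q=np.array(Q);print('ctr',Q.mean(0)); a=(Q[3]+Q[2]-Q[0]-Q[1])/2;b=(Q[0]+Q[3]-Q[1]-Q[2])/2
print(np.linalg.norm(a),np.degrees(np.arctan2(a[1],a[0])),np.linalg.norm(b),np.degrees(np.arctan2(b[1],b[0])))
P=np.load('w10P.npy')
for x,y in [(380,420),(350,420),(420,430),(380,235),(460,230),(390,320),(390,365)]:
  u,v=int(220+x/4),int(60+y/3.4);print(x,y,P[v,u].round(4),p[v,u])
"
```

```text
[ 0.6091 -0.4309  0.08  ]
[ 0.5496 -0.419   0.08  ]
[ 0.5734 -0.3011  0.08  ]
[ 0.6324 -0.3126  0.08  ]
ctr [ 0.5911339  -0.36590563  0.08      ]
0.12040644607199112 78.70038120492782 0.06037842872585066 -11.151302942638022
380 420 [ 0.5929 -0.3392  0.0817] [161 157 154]
350 420 [ 0.6026 -0.3389  0.0803] [159 156 152]
420 430 [ 0.5807 -0.3351  0.08  ] [159 157 153]
380 235 [ 0.5927 -0.403   0.0818] [142 140 147]
460 230 [ 0.5697 -0.4052  0.0817] [165 160 158]
390 320 [ 0.5904 -0.374   0.08  ] [143 142 148]
390 365 [ 0.5904 -0.3586  0.0809] [142 141 146]
```

```bash
python3 -c "
from h import *
mv([.5871,-.3846,.08],-101.2);mv([.5871,-.3846,-.001],-101.2)"
```

```text
t 11.82 pos [ 0.5904 -0.3458  0.2541] rot [ 1.7989e+02  4.0000e-02 -9.0020e+01] j [-14.1  19.8   8.   -0.  -78.3  14.1] w 0.0872 F [-0.5 -0.6  0.3]
shift [0.0388 0.0033 0.1741] turn 0.1952 rows 5.0
t 11.82 pos [ 0.5904 -0.3458  0.2541] rot [ 1.7989e+02  4.0000e-02 -9.0020e+01] j [-14.1  19.8   8.   -0.  -78.3  14.1] w 0.0872 F [-0.5 -0.6  0.3]
shift [0.0388 0.0033 0.2551] turn 0.1952 rows 7.0
```

servo_tool(grip=[-1,-1,-1,-1,-1,-1,-1], translation=[[0.02,0.002,0.02],[0.0388,0.0033,0.05],[0.0388,0.0033,0.09],[0.0388,0.0033,0.13],[0.0388,0.0033,0.16],[0.0388,0.0033,0.174],[0.0388,0.0033,0.174]], turn=[0.1,0.195,0.195,0.195,0.195,0.195,0.195])

```text
time_s: 12.4
tcp_pos: [0.5843, -0.3839, 0.0771]
eef_rot: [179.6, 0.1, -101.3]
contact_force: [-0.4, -0.2, -0.1]
gripper_width: 0.0876
```

```bash
python3 -c "
from h import *
c=calibration('wrist');p,d=capture('wrist');cv2.imwrite('pics/w11.png',p)
mv([.5871,-.3846,-.001],-101.2)"
```

```text
t 12.45 pos [ 0.586  -0.3847  0.08  ] rot [ 1.7981e+02  2.0000e-02 -1.0122e+02] j [-17.4  27.4  -3.3  -0.  -59.4   6.2] w 0.0877 F [ 0.9 -0.1  1.3]
shift [-0.0003 -0.0011  0.081 ] turn -0.0004 rows 2.0
```

View pics/w11.png

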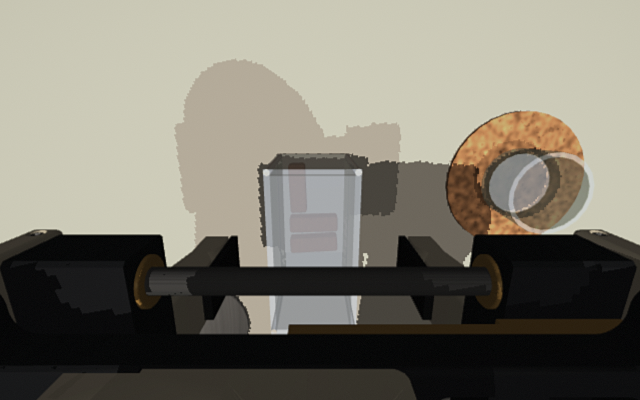

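The caddy is centred between the jaws, columns 263–363. Going down and gripping.

servo_tool(grip=[-1,-1,-1,-1,-1,-1], translation=[[0,-0.001,0.025],[0,-0.001,0.05],[0,-0.001,0.068],[0,-0.001,0.078],[0,-0.001,0.081],[0,-0.001,0.081]], turn=[0,0,0,0,0,0])

```text
time_s: 12.95
tcp_pos: [0.5895, -0.3853, 0.0013]
eef_rot: [-179.9, -0.0, -101.2]
contact_force: [-1.2, 0.2, 0.3]
gripper_width: 0.0878
```

servo_tool(grip=[1,1,1,1,1,1,1,1], translation=[[0,0,0],[0,0,0],[0,0,0],[0,0,0],[0,0,0],[0,0,0],[0,0,0],[0,0,0]], turn=[0,0,0,0,0,0,0,0], newtons=40)

```text
time_s: 13.62
tcp_pos: [0.5893, -0.385, 0.001]
eef_rot: [-180.0, -0.0, -101.2]
contact_force: [-1.9, 1.5, 6.6]
gripper_width: 0.0619
```

```bash
python3 -c "
from h import *
mv([.5871,-.3846,.12],-101.2)"
```

```text
t 13.62 pos [ 0.5893 -0.385   0.001 ] rot [-1.7997e+02 -2.0000e-02 -1.0116e+02] j [-17.3  31.9  -7.3   0.  -50.8   6.2] w 0.0619 F [-1.9  1.5  6.6]
shift [ 0.      0.0022 -0.119 ] turn 0.0008 rows 3.0
```

servo_tool(grip=[1,1,1,1,1,1,1,1], translation=[[0,0,-0.005],[0,0,-0.015],[0,0,-0.035],[0,0,-0.06],[0,0,-0.085],[0,0,-0.11],[0,0,-0.12],[0,0,-0.12]], turn=[0,0,0,0,0,0,0,0])

```text
time_s: 14.28
tcp_pos: [0.5908, -0.3857, 0.1238]
eef_rot: [-179.7, -0.1, -101.2]
contact_force: [0.6, 0.2, -2.1]
gripper_width: 0.0615
```

```bash
python3 -c "
from h import *
c=calibration('wrist');p,d=capture('wrist');cv2.imwrite('pics/w12.png',p)
t,_=capture('scene');cv2.imwrite('pics/s12.png',t[80:360,80:420])
mv([.525,-.075,.12],-180)"
```

```text
t 14.38 pos [ 0.5887 -0.3845  0.1194] rot [ 1.7997e+02  5.0000e-02 -1.0120e+02] j [-17.3  25.7  -0.6  -0.  -63.7   6.2] w 0.0618 F [-0.7  1.5 -3.2]
shift [-0.2912  0.1226 -0.0006] turn 1.3754 rows 12.0
```

View pics/w12.png

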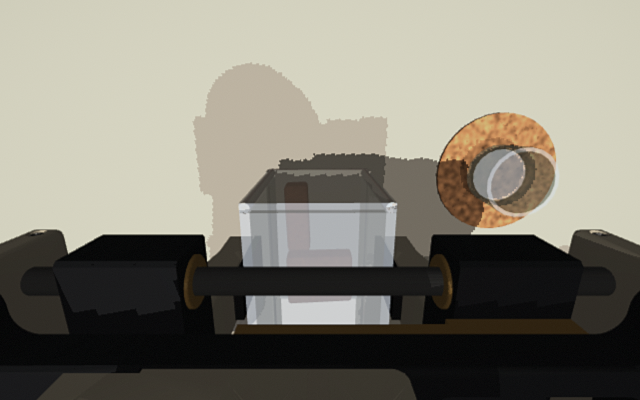

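View pics/s12.png

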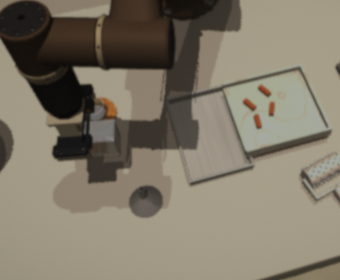

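servo_tool(grip=[1,1,1,1,1,1,1,1,1,1], translation=[[-0.01,0.004,0],[-0.03,0.012,0],[-0.06,0.025,0],[-0.09,0.038,0],[-0.12,0.05,0],[-0.15,0.063,0],[-0.18,0.075,0],[-0.21,0.088,0],[-0.24,0.1,0],[-0.265,0.112,0]], turn=[0.03,0.08,0.16,0.25,0.34,0.43,0.52,0.61,0.7,0.79])

```text
time_s: 15.22
tcp_pos: [0.5287, -0.1015, 0.1181]
eef_rot: [179.9, -0.2, -146.7]
contact_force: [0.1, 1.1, -2.4]
gripper_width: 0.0617
```

```bash
python3 -c "
from h import *
mv([.525,-.075,.12],-180)"
```

```text
t 15.22 pos [ 0.5287 -0.1015  0.1181] rot [ 1.7989e+02 -1.7000e-01 -1.4669e+02] j [ 10.   11.3 -22.1  -0.  -56.8 -66.6] w 0.0617 F [ 0.1  1.1 -2.4]
shift [-0.0115  0.0241 -0.0019] turn 0.5814 rows 5.0
```

servo_tool(grip=[1,1,1,1,1,1,1,1], translation=[[-0.003,0.006,0],[-0.006,0.015,0],[-0.0115,0.024,0.005],[-0.0115,0.024,0.01],[-0.0115,0.024,0.015],[-0.0115,0.024,0.02],[-0.0115,0.024,0.02],[-0.0115,0.024,0.02]], turn=[0.09,0.18,0.27,0.36,0.45,0.53,0.58,0.58])

```text
time_s: 15.88
tcp_pos: [0.5251, -0.077, 0.0979]
eef_rot: [-180.0, -0.2, -179.8]
contact_force: [-0.5, -0.1, -2.6]
gripper_width: 0.0618
```

servo_tool(grip=[1,1,1,1], translation=[[0,0,0],[0,0,0],[0,0,0],[0,0,0]], turn=[0,0,0,0], newtons=15)

```text
time_s: 16.22
tcp_pos: [0.5268, -0.0769, 0.1001]
eef_rot: [180.0, -0.0, -179.6]
contact_force: [0.6, -0.9, -3.1]
gripper_width: 0.0617
```

```bash
python3 -c "
from h import *
mv([.525,-.075,.12],-180)
for n in ['wrist','scene']:
  p,d=capture(n);cv2.imwrite('pics/%s13.png'%n,p if n=='wrist' else cv2.resize(p[80:280,200:430],None,fx=3,fy=3))"
```

```text
t 16.22 pos [ 0.5268 -0.0769  0.1001] rot [ 1.8000e+02 -1.0000e-02 -1.7963e+02] j [  12.8   11.7  -24.3   -0.   -54.  -102.4] w 0.0617 F [ 0.6 -0.9 -3.1]
shift [ 0.0018  0.0019 -0.0199] turn 0.0065 rows 1.0
```

View pics/scene13.png

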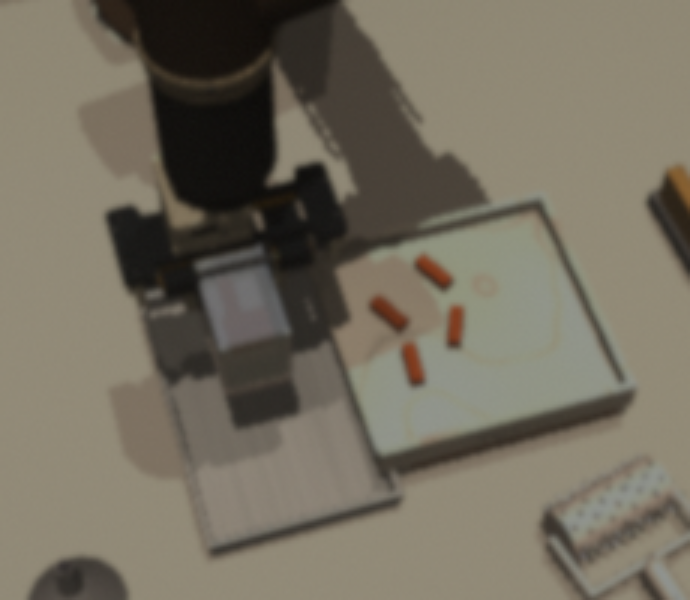

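View pics/wrist13.png

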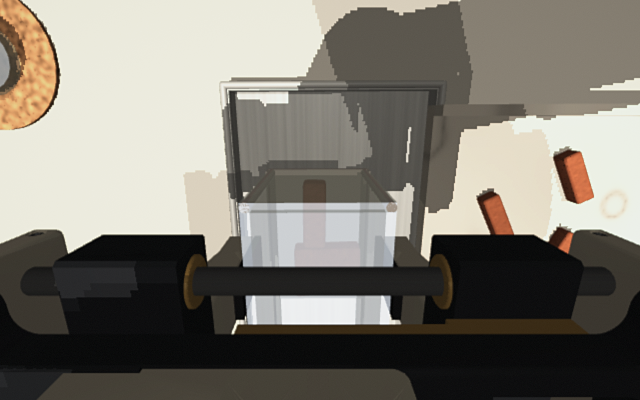

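Still level at 15 N. I'll ease the grip stepwise.

servo_tool(grip=[1,1,1], translation=[[0,0,0],[0,0,0],[0,0,0]], turn=[0,0,0], newtons=10)

```text
time_s: 16.57
tcp_pos: [0.527, -0.0769, 0.1003]
eef_rot: [180.0, 0.0, -179.7]
contact_force: [-0.3, 0.3, -2.7]
gripper_width: 0.0623
```

```bash
cat > q.py <<'E'
import sys
from h import *
mv([.525,-.075,.1],-180)
a,b=sys.argv[1:3]
p,d=capture(a);cv2.imwrite('pics/%s.png'%b,p if a=='wrist' else cv2.resize(p[80:280,200:430],None,fx=3,fy=3))
E
python3 q.py wrist w14
```

```text
t 16.57 pos [ 0.527  -0.0769  0.1003] rot [ 1.8000e+02  1.0000e-02 -1.7966e+02] j [  12.8   11.6  -24.3   -0.   -54.  -102.5] w 0.0623 F [-0.3  0.3 -2.7]
shift [0.002  0.0019 0.0003] turn 0.0059 rows 1.0
```

View pics/w14.png

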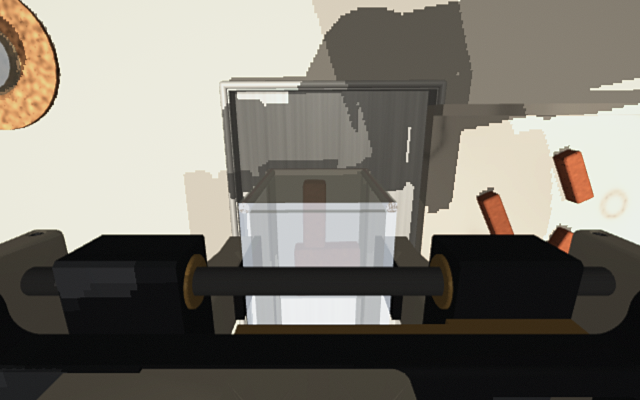

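Still level at 10 N, so I'll tilt it by force instead. I'll push the slot end's lower edge against the inside of the tin's +x wall and rise as I go, so it pivots in the pads.

servo_tool(grip=[1,1,1,1,1,1,1,1,1,1], translation=[[-0.01,0,0.005],[-0.025,0,0.015],[-0.04,0,0.025],[-0.055,0,0.037],[-0.07,0,0.05],[-0.08,0,0.065],[-0.085,0,0.075],[-0.085,0,0.082],[-0.085,0,0.084],[-0.085,0,0.084]], turn=[0,0,0,0,0,0,0,0,0,0], newtons=20)

```text
time_s: 17.45
tcp_pos: [0.6109, -0.0765, 0.0156]
eef_rot: [-180.0, -0.1, -179.7]
contact_force: [0.6, 0.1, -2.9]
gripper_width: 0.0621
```

```bash
python3 q.py scene s15
```

```text
t 17.45 pos [ 0.6109 -0.0765  0.0156] rot [-1.7999e+02 -1.0000e-01 -1.7967e+02] j [  11.    24.2  -18.8   -0.   -47.1 -100.7] w 0.0621 F [ 0.6  0.1 -2.9]
shift [ 0.0859  0.002  -0.0844] turn 0.0057 rows 3.0
```

View pics/s15.png

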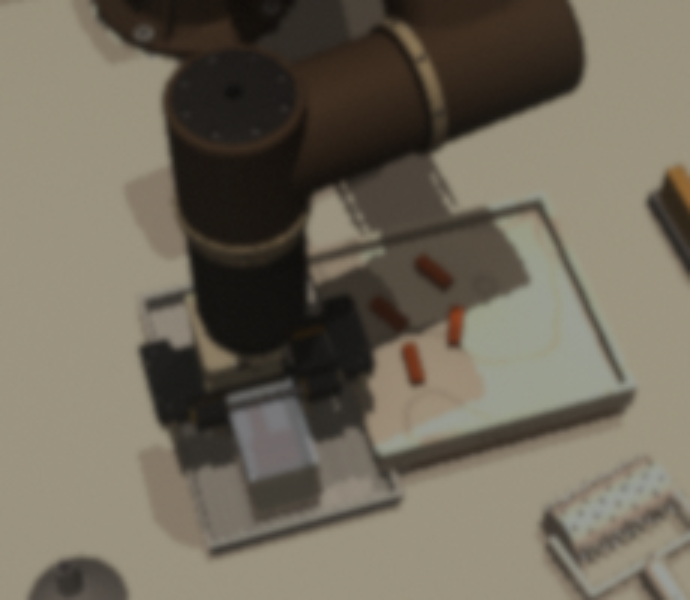

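servo_tool(grip=[1,1,1,1,1,1,1,1], translation=[[-0.008,0,0],[-0.014,0,0],[-0.018,0,-0.002],[-0.022,0,-0.005],[-0.026,0,-0.009],[-0.03,0,-0.013],[-0.03,0,-0.013],[-0.03,0,-0.013]], turn=[0,0,0,0,0,0,0,0])

```text
time_s: 18.17
tcp_pos: [0.6417, -0.0764, 0.0297]
eef_rot: [-180.0, -0.0, -179.7]
contact_force: [-3.8, 1.0, -0.4]
gripper_width: 0.0617
```

```bash
python3 q.py scene s16
```

```text
t 18.17 pos [ 0.6417 -0.0764  0.0297] rot [-1.8000e+02 -2.0000e-02 -1.7968e+02] j [  10.5   25.6  -14.    -0.   -50.4 -100.2] w 0.0617 F [-3.8  1.  -0.4]
shift [ 0.1167  0.002  -0.0703] turn 0.0056 rows 4.0
```

View pics/s16.png

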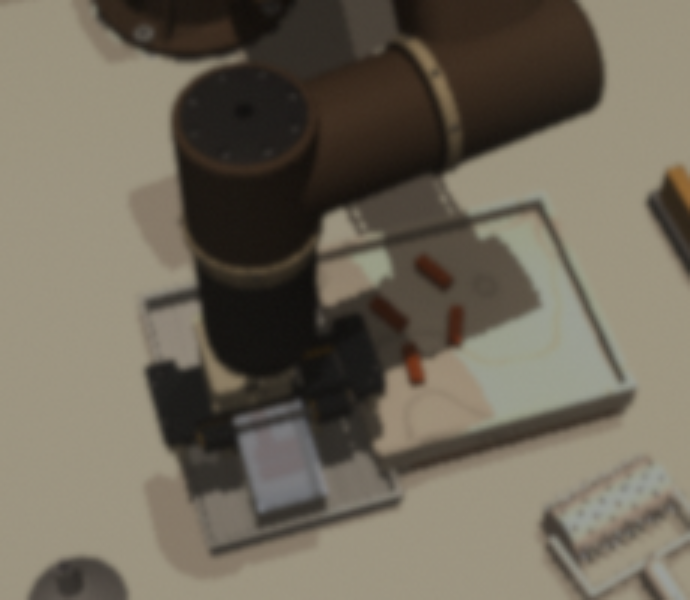

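It is pivoting. I'll continue towards 30°.

servo_tool(grip=[1,1,1,1,1,1,1,1,1], translation=[[-0.004,0,-0.003],[-0.008,0,-0.007],[-0.012,0,-0.01],[-0.016,0,-0.013],[-0.02,0,-0.015],[-0.024,0,-0.018],[-0.028,0,-0.02],[-0.032,0,-0.022],[-0.032,0,-0.022]], turn=[0,0,0,0,0,0,0,0,0])

```text
time_s: 18.97
tcp_pos: [0.6753, -0.076, 0.0518]
eef_rot: [-180.0, 0.1, -179.7]
contact_force: [-2.5, -0.1, 1.4]
gripper_width: 0.0618
```

```bash
python3 q.py scene s17; python3 q.py wrist w17
```

```text
t 18.97 pos [ 0.6753 -0.076   0.0518] rot [-1.7999e+02  9.0000e-02 -1.7965e+02] j [ 10.   27.   -8.3   0.  -54.6 -99.7] w 0.0618 F [-2.5 -0.1  1.4]
shift [ 0.1503  0.0019 -0.0482] turn 0.0061 rows 4.0
t 19.02 pos [ 0.6753 -0.076   0.0518] rot [-1.8000e+02  1.2000e-01 -1.7966e+02] j [ 10.   26.9  -8.3   0.  -54.6 -99.7] w 0.0621 F [-1.4  0.1 -0.5]
shift [ 0.1503  0.0019 -0.0482] turn 0.006 rows 4.0
```

View pics/s17.png

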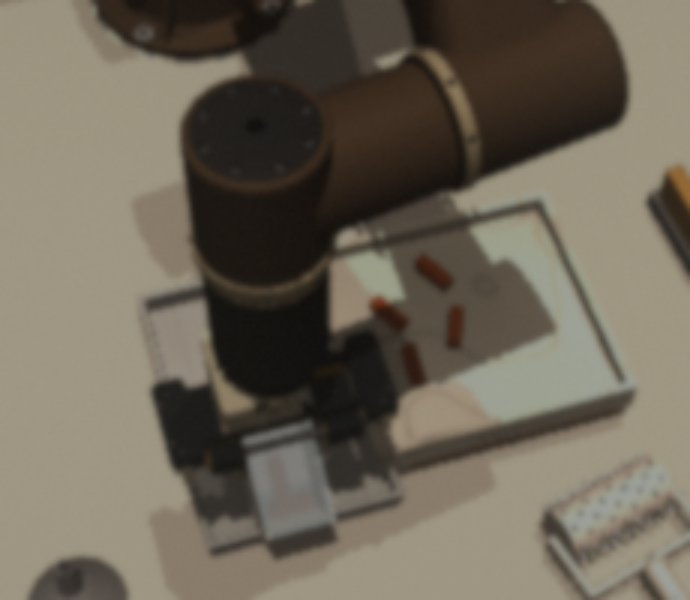

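View pics/w17.png

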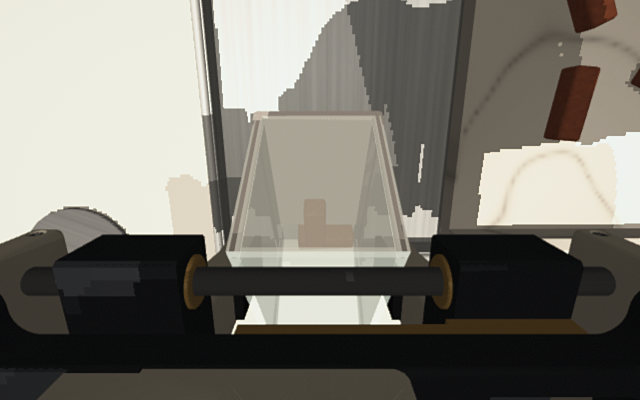

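The end may have ridden over the rim, so I'll bring it back well inside the tin at once.

servo_tool(grip=[1,1,1,1,1,1], translation=[[0.0,0,-0.01],[0.012,0,-0.02],[0.035,0,-0.02],[0.065,0,-0.02],[0.09,0,-0.02],[0.09,0,-0.02]], turn=[0,0,0,0,0,0], newtons=25)

```text
time_s: 19.57
tcp_pos: [0.58, -0.0766, 0.0722]
eef_rot: [179.9, -0.0, -179.7]
contact_force: [-0.9, -0.2, -2.7]
gripper_width: 0.0622
```

```bash
python3 q.py scene s18; python3 q.py wrist w18
```

```text
t 19.57 pos [ 0.58   -0.0766  0.0722] rot [ 1.7995e+02 -3.0000e-02 -1.7971e+02] j [ 1.160e+01  1.800e+01 -1.960e+01 -1.000e-01 -5.240e+01 -1.012e+02] w 0.0622 F [-0.9 -0.2 -2.7]
shift [ 0.055   0.0019 -0.0278] turn 0.005 rows 2.0
t 19.62 pos [ 0.5828 -0.0765  0.0727] rot [ 1.7997e+02  1.0000e-01 -1.7966e+02] j [  11.6   18.1  -19.4   -0.   -52.4 -101.2] w 0.0618 F [ 1.2  0.4 -2.9]
shift [ 0.0578  0.0018 -0.0273] turn 0.006 rows 2.0
```

View pics/s18.png

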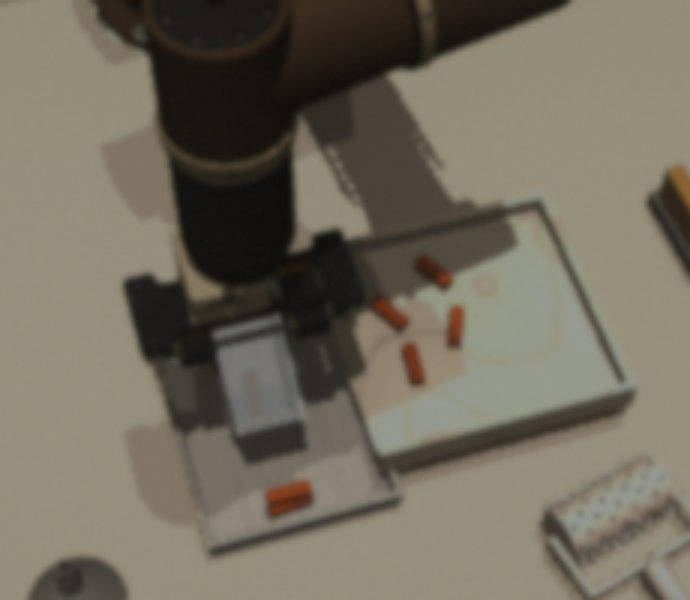

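View pics/w18.png

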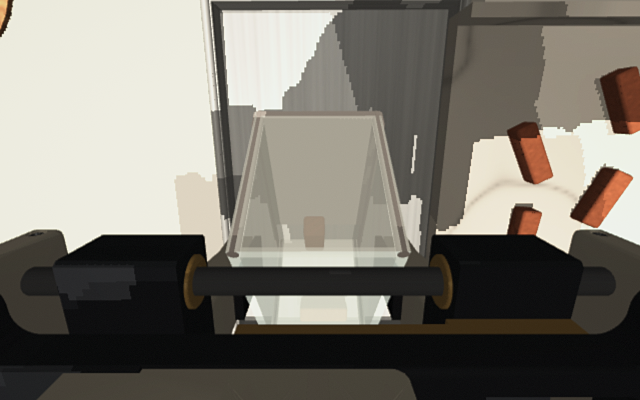

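Two bars are already lying in the tin at scene-crop (290,495), and one is still inside the caddy. Shaking along the caddy's axis.

servo_tool(grip=[1,1,1,1,1,1,1,1,1,1], translation=[[-0.025,0,0],[0.0,0,0],[-0.025,0,0],[0.0,0,0],[-0.025,0,0],[0.0,0,0],[-0.025,0,0],[0.0,0,0],[0,0,0],[0,0,0]], turn=[0,0,0,0,0,0,0,0,0,0])

```text
time_s: 20.5
tcp_pos: [0.5847, -0.0765, 0.0713]
eef_rot: [-180.0, 0.0, -179.7]
contact_force: [0.1, -0.5, -1.5]
gripper_width: 0.0617
```

```bash
python3 q.py scene s19; python3 q.py wrist w19
```

```text
t 20.5 pos [ 0.5847 -0.0765  0.0713] rot [-1.7999e+02  3.0000e-02 -1.7966e+02] j [  11.5   18.4  -19.2    0.   -52.4 -101.2] w 0.0617 F [ 0.1 -0.5 -1.5]
shift [ 0.0597  0.0018 -0.0287] turn 0.006 rows 2.0
t 20.55 pos [ 0.5854 -0.0764  0.0717] rot [-1.8000e+02  9.0000e-02 -1.7965e+02] j [  11.5   18.4  -19.1    0.   -52.4 -101.2] w 0.0619 F [ 0.7 -0.3 -1.9]
shift [ 0.0604  0.0018 -0.0283] turn 0.0062 rows 2.0
```

View pics/s19.png

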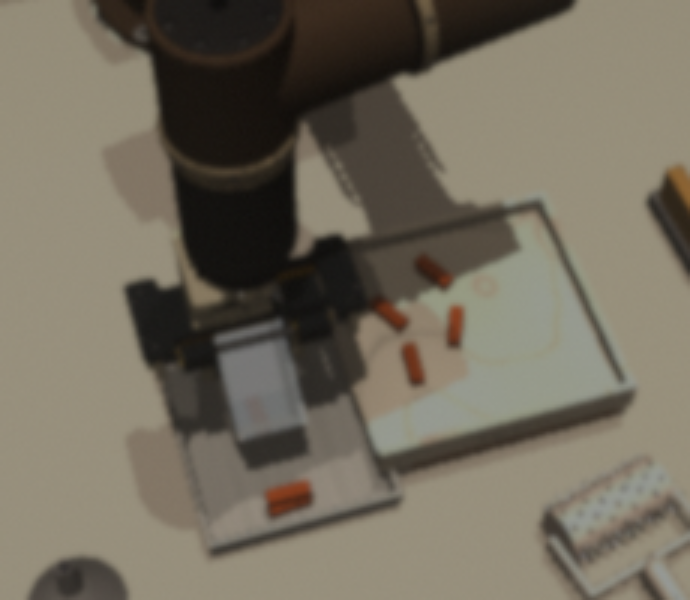

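View pics/w19.png

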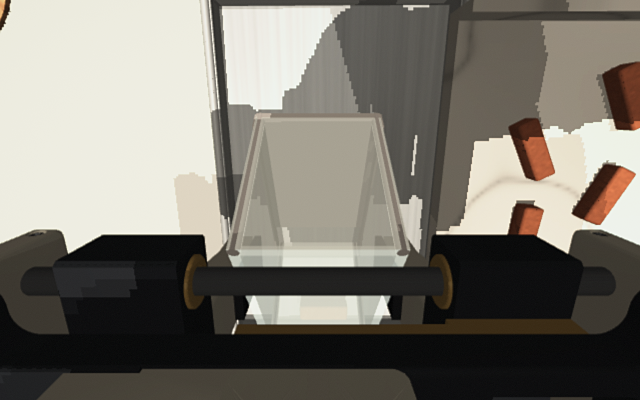

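servo_tool(grip=[1,1,1,1,1,1,1,1,1,1], translation=[[-0.03,0,0.01],[0.0,0,-0.01],[-0.03,0,0.01],[0.0,0,-0.01],[-0.03,0,0.01],[0.0,0,-0.01],[-0.03,0,0.01],[0.0,0,-0.01],[0,0,0],[0,0,0]], turn=[0.05,-0.05,0.05,-0.05,0.05,-0.05,0.05,-0.05,0,0])

```text
time_s: 21.43
tcp_pos: [0.5832, -0.0766, 0.0671]
eef_rot: [-179.9, -0.4, -179.8]
contact_force: [-0.1, -0.3, -2.2]
gripper_width: 0.0618
```

```bash
python3 q.py scene s20; python3 q.py wrist w20
```

```text
t 21.43 pos [ 0.5832 -0.0766  0.0671] rot [-179.93   -0.37 -179.79] j [  11.5   18.8  -19.3   -0.   -52.3 -101.3] w 0.0618 F [-0.1 -0.3 -2.2]
shift [ 0.0582  0.0018 -0.0329] turn 0.0037 rows 2.0
t 21.48 pos [ 0.5843 -0.0766  0.0699] rot [-1.7997e+02 -1.2000e-01 -1.7966e+02] j [  11.5   18.6  -19.2    0.   -52.4 -101.2] w 0.0619 F [-0.1 -0.4 -0.6]
shift [ 0.0593  0.0019 -0.0301] turn 0.0059 rows 2.0
```

View pics/s20.png

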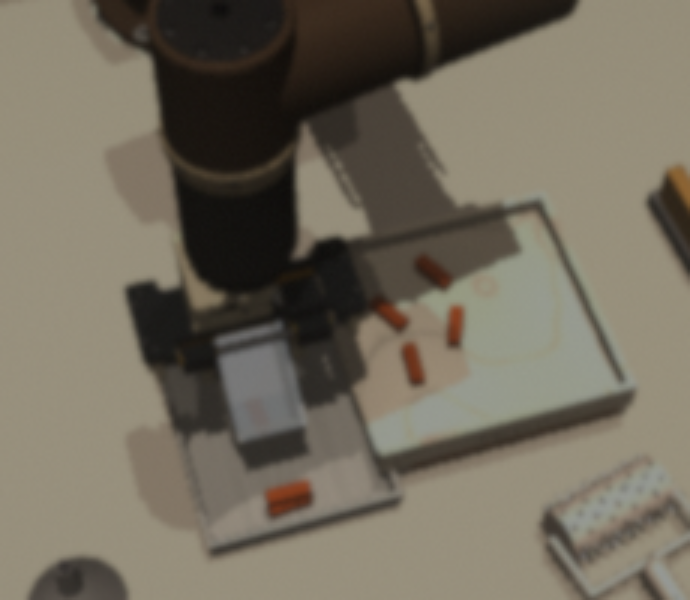

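View pics/w20.png

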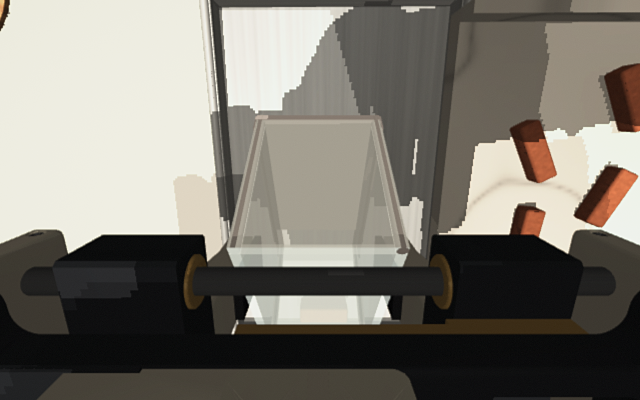

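servo_tool(grip=[1,1,1,1,1,1,1,1,1,1], translation=[[0,0,-0.02],[-0.03,0,-0.015],[0.0,0,-0.035],[-0.03,0,-0.015],[0.0,0,-0.035],[-0.03,0,-0.015],[0.0,0,-0.035],[-0.03,0,-0.015],[0,0,-0.025],[0,0,-0.025]], turn=[0,0.04,-0.04,0.04,-0.04,0.04,-0.04,0.04,0,0])

```text
time_s: 22.37
tcp_pos: [0.5804, -0.0768, 0.0917]
eef_rot: [-179.9, -0.6, -179.6]
contact_force: [-3.0, 0.7, -0.5]
gripper_width: 0.0618
```

```bash
python3 q.py scene s21; python3 q.py wrist w21
```

```text
t 22.37 pos [ 0.5804 -0.0768  0.0917] rot [-179.93   -0.61 -179.57] j [ 1.150e+01  1.720e+01 -1.780e+01 -1.000e-01 -5.560e+01 -1.011e+02] w 0.0618 F [-3.   0.7 -0.5]
shift [ 0.0554  0.0022 -0.0083] turn 0.0075 rows 2.0
t 22.42 pos [ 0.5832 -0.0767  0.0952] rot [-1.7997e+02 -1.6000e-01 -1.7960e+02] j [  11.5   17.   -17.6   -0.   -55.5 -101.1] w 0.0619 F [1.4 0.5 0.1]
shift [ 0.0581  0.0021 -0.0048] turn 0.007 rows 2.0
```

View pics/s21.png

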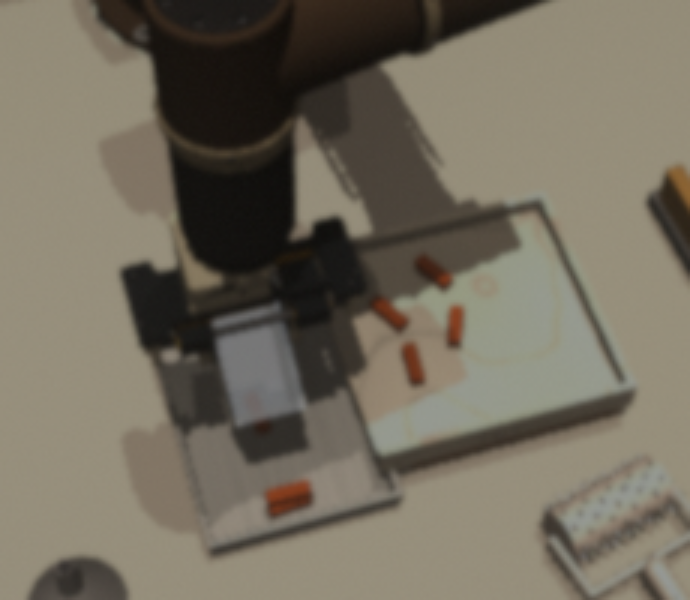

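View pics/w21.png

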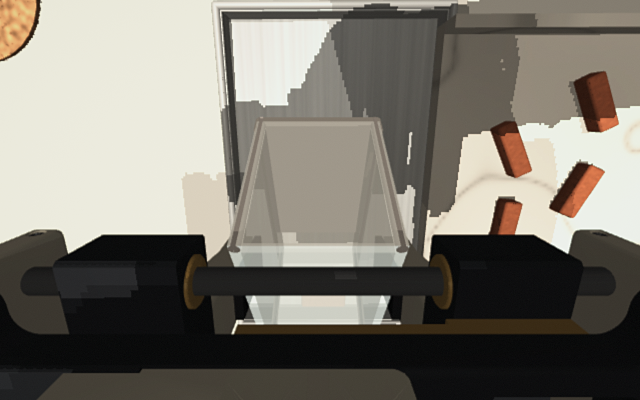

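The last bar is poking out of the slot at crop (262,425). Shaking again.

servo_tool(grip=[1,1,1,1,1,1,1,1,1,1], translation=[[0.0,0,-0.03],[0.0,0,0.0],[0.0,0,-0.03],[0.02,0,0.0],[-0.02,0,-0.03],[0.02,0,0.0],[-0.02,0,-0.03],[0.02,0,0],[0,0,0],[0,0,0]], turn=[0,0,0,0,0,0,0,0,0,0])

```text
time_s: 23.3
tcp_pos: [0.583, -0.0772, 0.0974]
eef_rot: [-180.0, 0.1, -179.6]
contact_force: [3.1, 0.1, 0.4]
gripper_width: 0.0619
```

```bash
python3 q.py scene s22; python3 q.py wrist w22
```

```text
t 23.3 pos [ 0.583  -0.0772  0.0974] rot [-1.7998e+02  9.0000e-02 -1.7962e+02] j [  11.5   16.7  -17.8    0.   -55.5 -101.2] w 0.0619 F [3.1 0.1 0.4]
shift [ 0.058   0.0026 -0.0026] turn 0.0067 rows 2.0
t 23.35 pos [ 0.5855 -0.0767  0.0992] rot [ 179.98    0.34 -179.62] j [ 1.150e+01  1.670e+01 -1.760e+01  1.000e-01 -5.550e+01 -1.012e+02] w 0.0619 F [ 1.6 -0.4 -0.6]
shift [ 0.0605  0.0021 -0.0008] turn 0.0066 rows 2.0
```

View pics/s22.png

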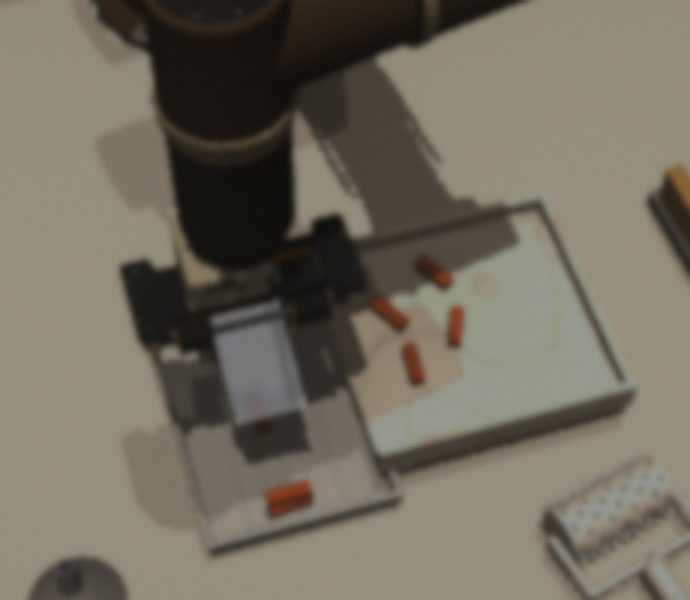

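View pics/w22.png

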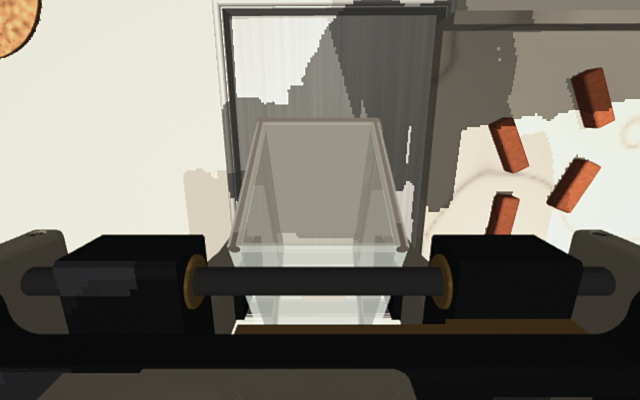

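servo_tool(grip=[1,1,1,1,1,1], translation=[[0.01,0,-0.01],[0.03,0,-0.02],[0.05,0,-0.02],[0.06,0,-0.02],[0.06,0,-0.02],[0.06,0,-0.02]], turn=[0,0,0,0,0,0])

```text
time_s: 23.9
tcp_pos: [0.525, -0.0766, 0.1183]
eef_rot: [180.0, 0.2, -179.6]
contact_force: [1.6, 0.1, -1.5]
gripper_width: 0.062
```

```bash
python3 q.py scene s23
```

```text
t 23.9 pos [ 0.525  -0.0766  0.1183] rot [ 179.96    0.24 -179.65] j [  12.9   10.2  -23.4    0.   -56.1 -102.5] w 0.062 F [ 1.6  0.1 -1.5]
shift [-0.0001  0.0016  0.0183] turn 0.0062 rows 1.0
```

View pics/s23.png

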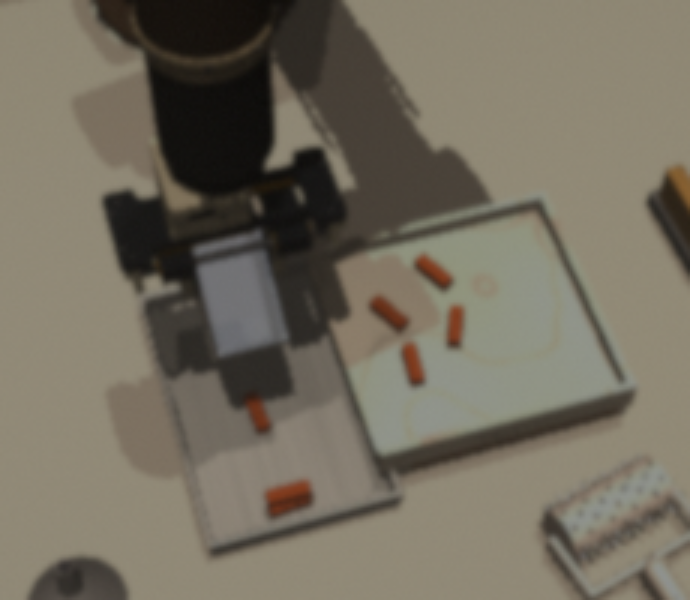

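All three bars are in the tin and the caddy looks empty. I'll estimate the caddy's tilt from the wrist depth before setting it down.

```bash
python3 -c "
from h import *
c=calibration('wrist');p,d=capture('wrist');P=cloud(c,d)-r.get_state()['tcp_pos'];cv2.imwrite('pics/w24.png',p)
for u in (290,320,350):
  for v in range(112,262,8): print(u,v,P[v,u].round(4)) if u==320 or v%40==0 else 0
A=P[135:235,280:360].reshape(-1,3);A=A[A[:,2]>0];m=A.mean(0);n=np.linalg.svd(A-m,full_matrices=False)[2][2];print(n,np.degrees(np.arcsin(abs(n[2]))))
mv([.591,-.345,.2],-101.2)
"
```

```text
290 120 [-0.0708 -0.0153  0.033 ]
290 160 [-0.0546 -0.0131  0.0615]
290 200 [-0.0422 -0.0115  0.0822]
290 240 [-0.0326 -0.0103  0.0986]
320 112 [-0.0752  0.0009 -0.112 ]
320 120 [-0.0709  0.      0.034 ]
320 128 [-0.0673  0.      0.0396]
320 136 [-0.0639  0.      0.0464]
320 144 [-0.0605  0.      0.0507]
320 152 [-0.0574  0.      0.0555]
320 160 [-0.0547  0.      0.0619]
320 168 [-0.0517  0.      0.065 ]
320 176 [-0.0493 -0.      0.0705]
320 184 [-0.047  -0.      0.0752]
320 192 [-0.0442  0.      0.0773]
320 200 [-0.0421 -0.      0.0814]
320 208 [-0.0401 -0.      0.0854]
320 216 [-0.0382 -0.      0.0891]
320 224 [-0.0363 -0.      0.0924]
320 232 [-0.0343 -0.      0.0951]
320 240 [-0.0322 -0.      0.0973]
320 248 [-0.0297 -0.      0.0984]
320 256 [-0.0252  0.0001  0.0954]
350 120 [-0.071   0.0154  0.0327]
350 160 [-0.0548  0.013   0.0621]
350 200 [-0.0419  0.0117  0.0804]
350 240 [-0.0324  0.0103  0.0978]
[ 0.858588    0.00471355 -0.51264454] 30.840142233876737
t 24.0 pos [ 0.5252 -0.0767  0.1173] rot [ 1.7998e+02  1.4000e-01 -1.7966e+02] j [  12.9   10.4  -23.4    0.   -56.1 -102.5] w 0.0619 F [-0.2 -0.3 -2.1]
shift [-0.0642 -0.2687 -0.0827] turn -1.3693 rows 11.0
```

View pics/w24.png

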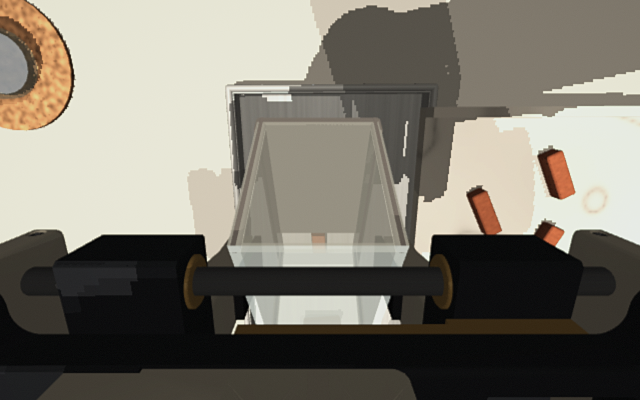

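servo_tool(grip=[1,1,1,1,1,1,1,1,1,1], translation=[[-0.004,-0.015,-0.02],[-0.012,-0.045,-0.04],[-0.02,-0.075,-0.04],[-0.028,-0.105,-0.04],[-0.036,-0.135,-0.04],[-0.044,-0.165,-0.04],[-0.052,-0.195,-0.04],[-0.06,-0.22,-0.04],[-0.065,-0.245,-0.04],[-0.07,-0.26,-0.04]], turn=[-0.06,-0.15,-0.25,-0.36,-0.47,-0.58,-0.69,-0.8,-0.91,-1.02])

```text
time_s: 24.83
tcp_pos: [0.5961, -0.3393, 0.1551]
eef_rot: [180.0, -0.0, -121.0]
contact_force: [1.6, 0.5, -0.9]
gripper_width: 0.0623
```

```bash
python3 -c "
from h import *
mv([.597,-.344,.1],-101.2)
"
```

```text
t 24.83 pos [ 0.5961 -0.3393  0.1551] rot [ 1.7995e+02 -4.0000e-02 -1.2099e+02] j [-13.4  22.8  -0.5   0.  -66.8 -17.6] w 0.0623 F [ 1.6  0.5 -0.9]
shift [ 0.0035 -0.0032  0.0551] turn -0.3454 rows 3.0
```

servo_tool(grip=[1,1,1,1,1,1,1], translation=[[0.001,-0.001,0.01],[0.002,-0.002,0.025],[0.0035,-0.0032,0.045],[0.0035,-0.0032,0.065],[0.0035,-0.0032,0.08],[0.0035,-0.0032,0.09],[0.0035,-0.0032,0.09]], turn=[-0.1,-0.2,-0.3,-0.345,-0.345,-0.345,-0.345])

```text
time_s: 25.42
tcp_pos: [0.5952, -0.3408, 0.063]
eef_rot: [179.7, 0.0, -101.5]
contact_force: [-0.1, 0.7, -2.7]
gripper_width: 0.0618
```

```bash
python3 -c "
from h import *
mv([.5974,-.3438,.032],-101.2)
c=calibration('wrist');p,d=capture('wrist');P=cloud(c,d)-r.get_state()['tcp_pos'];cv2.imwrite('pics/w25.png',p)
A=P[135:235,280:360].reshape(-1,3);A=A[A[:,2]>0];m=A.mean(0);n=np.linalg.svd(A-m,full_matrices=False)[2][2];print(n,np.degrees(np.arcsin(abs(n[2]))))
"
```

```text
t 25.42 pos [ 0.5952 -0.3408  0.063 ] rot [ 1.7974e+02  4.0000e-02 -1.0150e+02] j [-13.6  27.1  -6.4  -0.  -56.8   2.1] w 0.0618 F [-0.1  0.7 -2.7]
shift [ 0.0025 -0.0027  0.031 ] turn -0.0053 rows 1.0
[ 0.16834816  0.84001186 -0.51578967] 31.050252091227037
```

servo_tool(grip=[1,1,1,1], translation=[[0.002,-0.0025,0.012],[0.0025,-0.0027,0.024],[0.0025,-0.0027,0.029],[0.0025,-0.0027,0.029]], turn=[0,-0.005,-0.005,-0.005], newtons=20)

```text
time_s: 25.8
tcp_pos: [0.5974, -0.3437, 0.0353]
eef_rot: [179.8, 0.0, -101.2]
contact_force: [-0.8, -0.6, -2.3]
gripper_width: 0.0621
```

```bash
python3 -c "
from h import *
mv([.5893,-.385,.001],-101.2)"
```

```text
t 25.8 pos [ 0.5974 -0.3437  0.0353] rot [ 1.7984e+02  3.0000e-02 -1.0120e+02] j [-13.8  28.8  -7.6  -0.  -53.8   2.6] w 0.0621 F [-0.8 -0.6 -2.3]
shift [ 0.0421 -0.0001  0.0343] turn 0.0001 rows 2.0
```

Nearly touching. Next I'll lower along the arc so that the caddy levels out.

servo_tool(grip=[1,1,1,1,1,1,1,1,1,1], translation=[[0,0,0.003],[0.005,0,0.005],[0.01,0,0.008],[0.017,0,0.012],[0.024,0,0.017],[0.031,0,0.022],[0.037,0,0.028],[0.042,0,0.033],[0.042,0,0.035],[0.042,0,0.035]], turn=[0,0,0,0,0,0,0,0,0,0])

```text
time_s: 26.63
tcp_pos: [0.5896, -0.3855, 0.0009]
eef_rot: [179.9, 0.0, -101.2]
contact_force: [0.4, -0.5, -1.6]
gripper_width: 0.0619
```

```bash
python3 -c "
from h import *
mv([.5893,-.385,.001],-101.2)
c=calibration('wrist');p,d=capture('wrist');cv2.imwrite('pics/w26.png',p)"
```

```text
t 26.63 pos [ 0.5896 -0.3855  0.0009] rot [ 1.7991e+02  3.0000e-02 -1.0123e+02] j [-17.4  32.   -7.1  -0.  -51.    6.2] w 0.0619 F [ 0.4 -0.5 -1.6]
shift [-0.0004  0.0004 -0.0001] turn -0.0006 rows 1.0
```

View pics/w26.png

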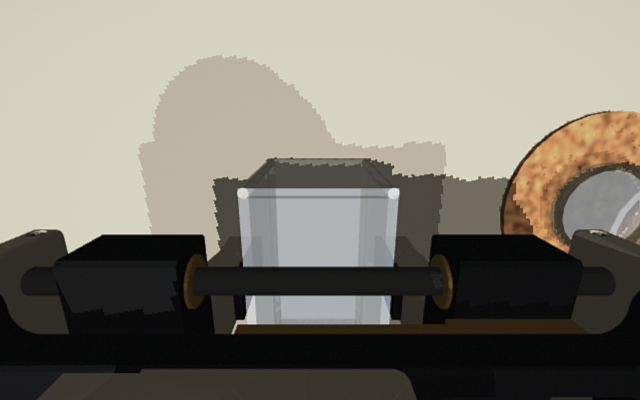

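servo_tool(grip=[1,1,1,1], translation=[[0,0,0.002],[0,0,0.003],[0,0,0.004],[0,0,0.004]], turn=[0,0,0,0])

```text
time_s: 27.02
tcp_pos: [0.5901, -0.3851, 0.0003]
eef_rot: [180.0, -0.0, -101.1]
contact_force: [-5.3, 1.6, 14.5]
gripper_width: 0.062
```

```bash
python3 -c "
from h import *
mv([.5893,-.385,.001],-101.2)
c=calibration('wrist');p,d=capture('wrist');P=cloud(c,d)
for v in range(150,232,5): print(v,P[v,320].round(4))"
```

```text
t 27.02 pos [ 5.901e-01 -3.851e-01  3.000e-04] rot [ 1.7999e+02 -4.0000e-02 -1.0110e+02] j [-17.3  32.   -7.2   0.1 -50.8   6.2] w 0.062 F [-5.3  1.6 14.5]
shift [ 0.0001  0.0008 -0.0007] turn 0.0017 rows 1.0
150 [ 0.5783 -0.4364  0.002 ]
155 [ 5.789e-01 -4.330e-01 -3.000e-04]
160 [ 0.5793 -0.4311  0.0085]
165 [ 0.5795 -0.431   0.027 ]
170 [ 0.5796 -0.4311  0.0436]
175 [ 0.5797 -0.4311  0.0567]
180 [ 0.5798 -0.4312  0.0681]
185 [ 0.5799 -0.4312  0.0777]
190 [ 0.5801 -0.4298  0.0805]
195 [ 0.5805 -0.4279  0.0804]
200 [ 0.5809 -0.4261  0.081 ]
205 [ 0.5813 -0.424   0.0808]
210 [ 0.5817 -0.4218  0.0802]
215 [ 0.582  -0.42    0.0808]
220 [ 0.5824 -0.4181  0.0813]
225 [ 0.5827 -0.4164  0.0822]
230 [ 0.5832 -0.414   0.0813]
```

```bash
python3 -c "
from h import *
c=calibration('wrist')
for u,v in [(243,192),(393,192),(320,188),(320,190)]: print(onz(c,u,v,.08))
import pickle;c,p,d=pickle.load(open('w10.pkl','rb'));P=cloud(c,d)
m=(P[...,2]>.075)&(P[...,2]<.09)&(abs(P[...,0]-.59)<.06)&(abs(P[...,1]+.365)<.09)
a=np.array([.194,.981]);q=(P[m][:,:2]-[.591,-.365]);print(np.percentile(q@a,[0.5,2,98,99.5]),np.percentile(q@[.981,-.194],[0.5,2,98,99.5]))
"
```

```text
[ 0.60960279 -0.43468234  0.08      ]
[ 0.55251426 -0.42351478  0.08      ]
[ 0.57999602 -0.43051233  0.08      ]
[ 0.58014692 -0.42973249  0.08      ]
[-0.06081618 -0.05921308  0.05788155  0.05991183] [-0.03017998 -0.02923578  0.03029097  0.03120242]
```

It is about 4.5 mm off along its axis. I'll unload, slide it back and release.

servo_tool(grip=[1,1,1,1,1], translation=[[0,0,-0.004],[-0.002,0,-0.004],[-0.0045,0,-0.004],[-0.0045,0,-0.003],[-0.0045,0,-0.003]], turn=[0,0,0,0,0])

```text
time_s: 27.48
tcp_pos: [0.591, -0.3803, 0.0004]
eef_rot: [179.9, 0.0, -101.1]
contact_force: [-0.1, 0.1, -0.6]
gripper_width: 0.0616
```

```bash
python3 -c "
from h import *
mv([.5893,-.385,.001],-101.2)
c=calibration('wrist');p,d=capture('wrist');P=cloud(c,d)
for v in range(160,212,5): print(v,P[v,320].round(4))"
```

```text
t 27.48 pos [ 5.910e-01 -3.803e-01  4.000e-04] rot [ 1.7993e+02  2.0000e-02 -1.0115e+02] j [-16.9  31.9  -7.4  -0.  -50.8   5.8] w 0.0616 F [-0.1  0.1 -0.6]
shift [ 0.005   0.0007 -0.0006] turn 0.0009 rows 1.0
160 [ 0.5802 -0.4263  0.0087]
165 [ 0.5803 -0.4262  0.0266]
170 [ 0.5804 -0.4263  0.0433]
175 [ 0.5806 -0.4262  0.0558]
180 [ 0.5807 -0.4262  0.0669]
185 [ 0.5807 -0.4264  0.0775]
190 [ 0.581  -0.4253  0.0813]
195 [ 0.5814 -0.4231  0.0803]
200 [ 0.5818 -0.4211  0.0801]
205 [ 0.5821 -0.4195  0.0814]
210 [ 0.5825 -0.4174  0.0811]
```

servo_tool(grip=[-1,-1,-1,-1,-1,-1], translation=[[0,0,0],[0,0,0],[0,0,0],[0,0,0],[0,0,0],[0,0,0]], turn=[0,0,0,0,0,0])

```text
time_s: 28.03
tcp_pos: [0.5913, -0.381, 0.0014]
eef_rot: [-180.0, -0.0, -101.2]
contact_force: [-0.1, -0.7, -0.1]
gripper_width: 0.0871
```

servo_tool(grip=[-1,-1,-1,-1,-1,-1,-1,-1], translation=[[0,0,-0.02],[0,0,-0.06],[0,0,-0.1],[0,0,-0.14],[0,0,-0.18],[0,0,-0.22],[0,0,-0.25],[0,0,-0.25]], turn=[0,0,0,0,0,0,0,0])

```text
time_s: 28.7
tcp_pos: [0.5937, -0.3829, 0.2604]
eef_rot: [-179.3, -0.2, -101.1]
contact_force: [0.7, -0.2, 0.5]
gripper_width: 0.0874
```

```bash
python3 -c "
from h import *
c=calibration('wrist');p,d=capture('wrist');P=cloud(c,d);cv2.imwrite('pics/w27.png',p)
m=(P[...,2]>.07)&(P[...,2]<.09)&(abs(P[...,0]-.59)<.06)&(abs(P[...,1]+.365)<.09)
a=np.array([.194,.981]);q=(P[m][:,:2]-[.591,-.365]);print(np.percentile(q@a,[0.5,2,98,99.5]),np.percentile(q@[.981,-.194],[0.5,2,98,99.5]))
r_=cv2.minAreaRect((P[m][:,:2]*1e3).astype('float32'));print(r_)
t,_=capture('top');cv2.imwrite('pics/t27.png',t)
mv([.5,.39,.2],-90)
"
```

```text
[-0.06285731 -0.06217445  0.05662808  0.05892873] [-0.02781767 -0.02694116  0.03255511  0.03337263]
((593.3988037109375, -367.1247253417969), (122.8994369506836, 62.14030838012695), 78.89572143554688)
t 28.8 pos [ 0.5919 -0.3811  0.2535] rot [-1.7978e+02 -2.0000e-02 -1.0117e+02] j [-17.   21.5  10.4  -0.  -78.7   5.8] w 0.0875 F [ 0.6 -0.7 -0.9]
shift [-0.7387  0.2396  0.0535] turn -0.195 rows 19.0
```

View pics/w27.png

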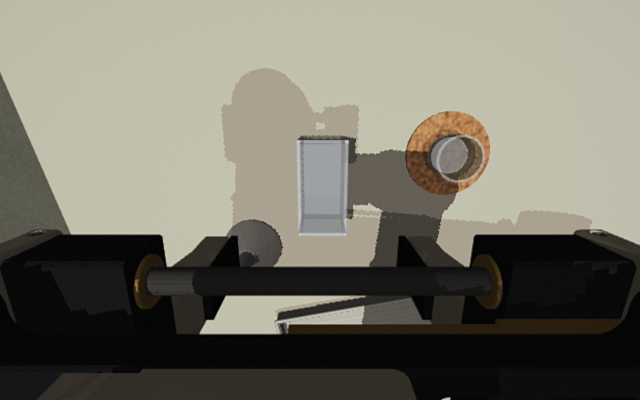

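View pics/t27.png

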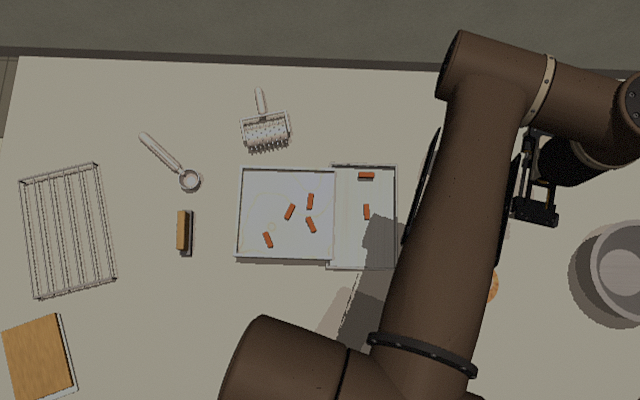

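Caddy check: rectangle centre (593,-367) mm at 78.9° and empty, within about 3 mm of where it stood. One loose bar has been knocked, from top-view (288,236) to (267,240). Now the scraper.

servo_tool(grip=[-1,-1,-1,-1,-1,-1,-1,-1,-1,-1], translation=[[-0.02,0.007,0.0],[-0.739,0.24,0.033],[-0.739,0.24,0.033],[-0.739,0.24,0.033],[-0.739,0.24,0.033],[-0.739,0.24,0.033],[-0.739,0.24,0.033],[-0.739,0.24,0.033],[-0.739,0.24,0.033],[-0.739,0.24,0.033]], turn=[0,0.1,0.2,0.3,0.4,0.5,0.6,0.7,0.8,0.9])

```text
time_s: 29.63
tcp_pos: [0.5426, 0.0138, 0.2337]
eef_rot: [180.0, -0.1, -153.0]
contact_force: [0.1, -0.7, 0.8]
gripper_width: 0.0878
```

```bash
python3 -c "
from h import *
mv([.5,.385,.22],-177)"
```

```text
t 29.63 pos [0.5426 0.0138 0.2337] rot [ 1.7997e+02 -9.0000e-02 -1.5303e+02] j [ 22.1   6.6 -11.9  -0.  -71.6 -85.2] w 0.0878 F [ 0.1 -0.7  0.8]
shift [-0.1304  0.3501  0.0137] turn 0.4183 rows 9.0
```

servo_tool(grip=[-1,-1,-1,-1,-1,-1,-1,-1,-1,-1], translation=[[-0.13,0.35,0.013],[-0.13,0.35,0.013],[-0.13,0.35,0.013],[-0.13,0.35,0.013],[-0.13,0.35,0.013],[-0.13,0.35,0.013],[-0.13,0.35,0.013],[-0.13,0.35,0.013],[-0.13,0.35,0.013],[-0.13,0.35,0.013]], turn=[0.05,0.1,0.15,0.2,0.25,0.3,0.35,0.4,0.418,0.418])

```text
time_s: 30.47
tcp_pos: [0.4975, 0.388, 0.2188]
eef_rot: [-179.9, -0.1, -176.5]
contact_force: [0.4, -0.4, -0.9]
gripper_width: 0.0877
```

```bash
python3 -c "
from h import *
mv([.5,.385,.22],-177)
c=calibration('wrist');p,d=capture('wrist');P=cloud(c,d);cv2.imwrite('pics/w28.png',p)
m=(P[...,2]>.06)&(P[...,2]<.075)&(abs(P[...,0]-.5)<.1)&(abs(P[...,1]-.4)<.08)
print(m.sum(),cv2.minAreaRect((P[m][:,:2]*1e3).astype('float32')))
"
```

```text
t 30.47 pos [0.4975 0.388  0.2188] rot [-1.7989e+02 -1.3000e-01 -1.7655e+02] j [  55.6   15.6   -2.5   -0.   -72.1 -142.2] w 0.0877 F [ 0.4 -0.4 -0.9]
shift [-0.0023 -0.0032 -0.0012] turn 0.0079 rows 1.0
1482 ((502.37890625, 399.555419921875), (99.14415740966797, 19.461057662963867), 3.606482744216919)
```

View pics/w28.png

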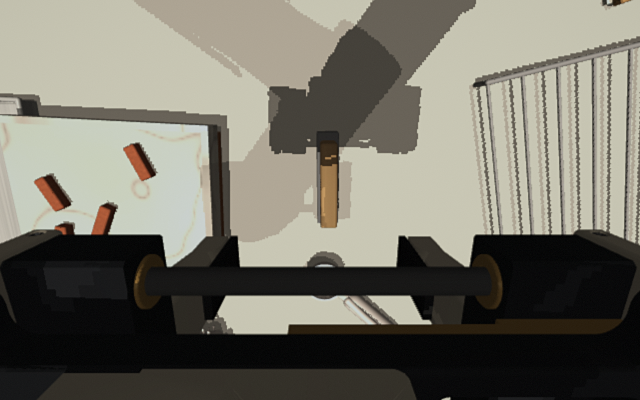

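Scraper wood top: centre (502.4, 399.6), 99 x 19.5 mm, yaw 3.6°, which matches the given size.

```bash
python3 -c "
from h import *
mv([.5024,.3996,-.015],-176.4)"
```

```text
t 30.52 pos [0.4976 0.3854 0.219 ] rot [-1.7985e+02 -1.6000e-01 -1.7650e+02] j [  55.5   15.5   -2.6   -0.   -72.1 -142. ] w 0.0877 F [ 0.9  0.6 -1.1]
shift [-0.0056  0.0138  0.234 ] turn -0.0018 rows 6.0
```

servo_tool(grip=[-1,-1,-1,-1,-1,-1,-1,-1,-1,-1], translation=[[-0.003,0.007,0.02],[-0.0056,0.0138,0.06],[-0.0056,0.0138,0.1],[-0.0056,0.0138,0.14],[-0.0056,0.0138,0.175],[-0.0056,0.0138,0.2],[-0.0056,0.0138,0.22],[-0.0056,0.0138,0.23],[-0.0056,0.0138,0.234],[-0.0056,0.0138,0.234]], turn=[0,0,0,0,0,0,0,0,0,0])

```text
time_s: 31.35
tcp_pos: [0.5039, 0.396, -0.0128]
eef_rot: [-179.9, -0.1, -176.7]
contact_force: [0.4, 0.8, 1.3]
gripper_width: 0.0876
```

```bash
python3 -c "
from h import *
mv([.5024,.3996,-.015],-176.4)
c=calibration('wrist');p,d=capture('wrist');cv2.imwrite('pics/w29.png',p)"
```

```text
t 31.35 pos [ 0.5039  0.396  -0.0128] rot [-1.7992e+02 -6.0000e-02 -1.7671e+02] j [  55.6   28.1  -16.7    0.   -45.3 -142.3] w 0.0876 F [0.4 0.8 1.3]
shift [0.0012 0.0037 0.0022] turn -0.0054 rows 1.0
```

View pics/w29.png

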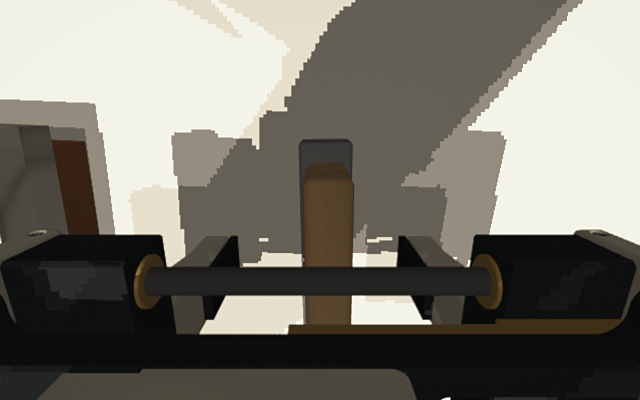

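servo_tool(grip=[-1,-1,0.5,1,1,1,1,1,1,1], translation=[[0.001,0.0037,0.002],[0.001,0.0037,0.002],[0.001,0.0037,0.002],[0.001,0.0037,0.002],[0.001,0.0037,0.002],[0.001,0.0037,0.002],[0.001,0.0037,0.002],[0.001,0.0037,0.002],[0.001,0.0037,0.002],[0.001,0.0037,0.002]], turn=[-0.005,-0.005,-0.005,-0.005,-0.005,-0.005,-0.005,-0.005,-0.005,-0.005], newtons=40)

```text
time_s: 32.23
tcp_pos: [0.5028, 0.4004, -0.0142]
eef_rot: [-180.0, -0.0, -176.4]
contact_force: [0.8, -0.4, -0.1]
gripper_width: 0.0401
```

servo_tool(grip=[1,1,1,1], translation=[[0,0,0],[0,0,0],[0,0,0],[0,0,0]], turn=[0,0,0,0])

```text
time_s: 32.57
tcp_pos: [0.5028, 0.4005, -0.0141]
eef_rot: [-180.0, -0.0, -176.4]
contact_force: [0.4, -0.0, 0.6]
gripper_width: 0.0199
```

```bash
python3 -c "
from h import *
mv([.5024,.3996,.15],-176.4)"
```

```text
t 32.57 pos [ 0.5028  0.4005 -0.0141] rot [-180.    -0.  -176.4] j [  55.9   28.3  -16.6   -0.   -45.1 -142.3] w 0.0199 F [ 0.4 -0.   0.6]
shift [ 0.0005 -0.0009 -0.1641] turn -0.0 rows 4.0
```

servo_tool(grip=[1,1,1,1,1,1], translation=[[0,0,-0.01],[0,0,-0.04],[0,0,-0.08],[0,0,-0.12],[0,0,-0.135],[0,0,-0.135]], turn=[0,0,0,0,0,0])

```text
time_s: 33.07
tcp_pos: [0.5049, 0.4026, 0.1273]
eef_rot: [179.6, 0.4, -176.4]
contact_force: [-0.6, -0.6, -1.7]
gripper_width: 0.0198
```

```bash
python3 -c "
from h import *
mv([.5,.2,.12],180)
c=calibration('top');p,d=capture('top');P=cloud(c,d);cv2.imwrite('pics/t30.png',cv2.resize(p[140:300,210:410],None,fx=4,fy=3.7,interpolation=cv2.INTER_CUBIC))
m,_=bars(p);k,l,s,cc=cv2.connectedComponentsWithStats(m)
for i in range(1,k):
  if s[i,4]>15:
    rr=cv2.minAreaRect(np.argwhere(l==i)[:,::-1].astype('float32'))
    q=[onz(c,*x,.058)[:2].round(3).tolist() for x in cv2.boxPoints(rr)]
    print(s[i,4],cc[i].round(1),onz(c,*cc[i],.058 if cc[i][0]<333 else .018).round(4),q)
"
```

```text
t 33.07 pos [0.5049 0.4026 0.1273] rot [ 179.64    0.37 -176.37] j [ 5.590e+01  2.000e+01 -8.600e+00  1.000e-01 -6.090e+01 -1.423e+02] w 0.0198 F [-0.6 -0.6 -1.7]
shift [ 0.0177 -0.2019  0.0073] turn 0.0634 rows 5.0
73 [365.9 174.1] [ 0.6842 -0.0723  0.018 ] [[0.678, -0.051], [0.679, -0.088], [0.669, -0.088], [0.667, -0.052]]
74 [309.9 201.1] [0.5939 0.0737 0.058 ] [[0.575, 0.081], [0.614, 0.079], [0.613, 0.066], [0.574, 0.069]]
74 [289.3 211.1] [0.5652 0.1256 0.058 ] [[0.55, 0.139], [0.586, 0.124], [0.581, 0.112], [0.544, 0.128]]
70 [366.1 210.8] [ 0.5827 -0.0757  0.018 ] [[0.592, -0.067], [0.593, -0.077], [0.556, -0.078], [0.556, -0.068]]
79 [310.6 224. ] [0.5339 0.0688 0.058 ] [[0.548, 0.083], [0.554, 0.072], [0.519, 0.054], [0.513, 0.065]]
81 [267.6 239.3] [0.4895 0.1765 0.058 ] [[0.505, 0.191], [0.51, 0.179], [0.474, 0.162], [0.469, 0.174]]
```

View pics/t30.png

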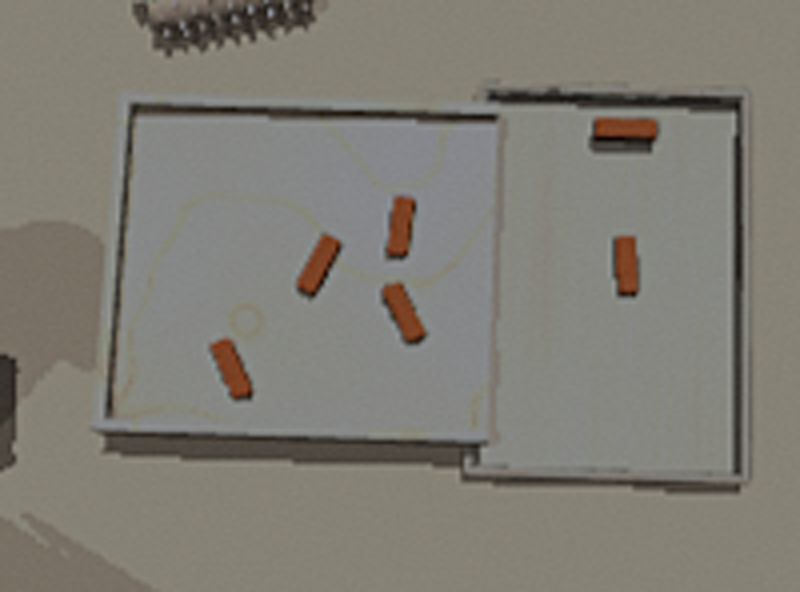

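Four bars are left on the board. I'll sweep the middle lane first (A, B and C, x 0.517–0.637), starting in front of D at (0.49, 0.177).

```bash
python3 -c "
from h import *
mv([.577,.161,.12],-179.2)"
```

```text
t 33.12 pos [0.5036 0.4016 0.1243] rot [ 179.77    0.19 -176.4 ] j [  55.9   20.1   -8.8    0.   -60.8 -142.3] w 0.0199 F [-0.6 -0.3 -2.3]
shift [-0.0581 -0.2448  0.0043] turn 0.0489 rows 7.0
```

servo_tool(grip=[1,1,1,1,1,1,1,1,1,1], translation=[[-0.006,-0.02,0],[-0.014,-0.05,0],[-0.022,-0.085,0],[-0.03,-0.12,0],[-0.038,-0.155,0],[-0.045,-0.19,0],[-0.053,-0.22,0],[-0.058,-0.24,0],[-0.058,-0.245,0],[-0.058,-0.245,0]], turn=[0.005,0.01,0.02,0.03,0.04,0.049,0.049,0.049,0.049,0.049])

```text
time_s: 33.95
tcp_pos: [0.5754, 0.1576, 0.1198]
eef_rot: [-179.9, -0.1, -179.4]
contact_force: [-0.0, 0.4, -1.4]
gripper_width: 0.0201
```

```bash
python3 -c "
from h import *
mv([.577,.161,.033],-179.2)
c=calibration('wrist');p,d=capture('wrist');cv2.imwrite('pics/w31.png',p)"
```

```text
t 33.95 pos [0.5754 0.1576 0.1198] rot [-1.7994e+02 -1.3000e-01 -1.7936e+02] j [  34.1   16.4  -14.9   -0.   -58.9 -123.4] w 0.0201 F [-0.   0.4 -1.4]
shift [-0.0017  0.0033  0.0868] turn -0.0028 rows 3.0
```

View pics/w31.png

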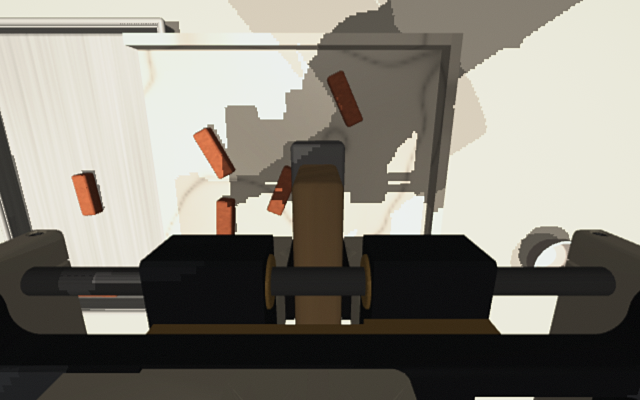

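```bash
python3 -c "
from h import *
c=calibration('wrist');p=cv2.imread('pics/w31.png')
for x,y in [(.517,.147),(.517,.175),(.637,.147),(.637,.175)]: print(np.round(proj(c,[x,y,.045])))
print('edge -y',onz(c,155,100,.045),onz(c,150,60,.045)); print('+y wall inner base',onz(c,437,120,.045),'outer top', onz(c,462,34,.063),onz(c,123,36,.063),'inner -x base',onz(c,300,48,.045))
m,_=bars(p);m[235:]=0;k,l,s,cc=cv2.connectedComponentsWithStats(m)
for i in range(1,k):
  if s[i,4]>60:
    z=.059
    rr=cv2.minAreaRect(np.argwhere(l==i)[:,::-1].astype('float32'))
    print(s[i],onz(c,*cc[i],.055).round(3),[onz(c,*x,.052)[:2].round(3).tolist() for x in cv2.boxPoints(rr)])
"
```

```text
[306. 133.]
[338. 133.]
[305. 260.]
[335. 261.]
edge -y [0.49204713 0.02135569 0.045     ] [0.46136745 0.02127983 0.045     ]
+y wall inner base [0.50513752 0.25798279 0.045     ] outer top [0.44353207 0.26258378 0.063     ] [0.44795205 0.0125168  0.063     ] inner -x base [0.45104165 0.14225818 0.045     ]
[328  71  35  56 902] [0.489 0.179 0.055] [[0.473, 0.163], [0.468, 0.176], [0.506, 0.194], [0.512, 0.181]]
[194 128  38  51 810] [0.534 0.069 0.055] [[0.52, 0.053], [0.513, 0.065], [0.55, 0.085], [0.557, 0.072]]
[268 167  24  48 626] [0.567 0.126 0.055] [[0.584, 0.112], [0.545, 0.128], [0.55, 0.141], [0.589, 0.125]]
[ 72 174  24  41 568] [ 0.571 -0.046  0.055] [[0.556, -0.056], [0.552, -0.044], [0.59, -0.04], [0.593, -0.053]]
[217 200  15  35 503] [0.591 0.075 0.055] [[0.576, 0.069], [0.576, 0.081], [0.608, 0.079], [0.608, 0.066]]
```

Both views agree, and the foot's footprint clears every bar. Lowering, then the first push.

servo_tool(grip=[1,1,1,1,1,1,1], translation=[[-0.0017,0.0035,0.02],[-0.0017,0.0035,0.045],[-0.0017,0.0035,0.065],[-0.0017,0.0035,0.078],[-0.0017,0.0035,0.084],[-0.0017,0.0035,0.086],[-0.0017,0.0035,0.086]], turn=[0,0,0,0,0,0,0])

```text
time_s: 34.58
tcp_pos: [0.5775, 0.1638, 0.0347]
eef_rot: [-180.0, -0.0, -179.1]
contact_force: [0.2, 0.6, -0.7]
gripper_width: 0.0199
```

```bash
python3 -c "
from h import *
mv([.577,.0,.033],-179.2)"
```

```text
t 34.58 pos [0.5775 0.1638 0.0347] rot [-1.7997e+02 -3.0000e-02 -1.7915e+02] j [  34.5   21.7  -19.9    0.   -48.5 -123.6] w 0.0199 F [ 0.2  0.6 -0.7]
shift [ 0.003  -0.1638  0.0017] turn 0.0009 rows 4.0
```

servo_tool(grip=[1,1,1,1,1,1,1,1,1,1], translation=[[0,-0.006,0.001],[0,-0.016,0.001],[0,-0.028,0.001],[0,-0.04,0.001],[0,-0.052,0.001],[0,-0.064,0.001],[0,-0.076,0.001],[0,-0.088,0.001],[0,-0.1,0.001],[0,-0.11,0.001]], turn=[0,0,0,0,0,0,0,0,0,0])

```text
time_s: 35.42
tcp_pos: [0.5791, 0.0516, 0.0339]
eef_rot: [-180.0, -0.0, -179.2]
contact_force: [0.2, -0.1, -1.3]
gripper_width: 0.02
```

servo_tool(grip=[1,1,1,1,1,1,1], translation=[[0,-0.01,0],[0,-0.02,0],[0,-0.03,0],[0,-0.04,0],[0,-0.05,0],[0,-0.056,0],[0,-0.056,0]], turn=[0,0,0,0,0,0,0])

```text
time_s: 36.0
tcp_pos: [0.5799, -0.0041, 0.0338]
eef_rot: [-180.0, -0.0, -179.3]
contact_force: [0.5, 0.7, -0.6]
gripper_width: 0.0198
```

```bash
python3 -c "
from h import *
mv([.577,.0,.033],-179.2)
c=calibration('wrist');p,d=capture('wrist');cv2.imwrite('pics/w32.png',p)"; python3 q.py scene s32
```

```text
t 36.0 pos [ 0.5799 -0.0041  0.0338] rot [-1.7999e+02 -2.0000e-02 -1.7927e+02] j [  18.9   20.1  -22.6    0.   -47.3 -108.2] w 0.0198 F [ 0.5  0.7 -0.6]
shift [0.0028 0.0041 0.0008] turn -0.0013 rows 1.0
t 36.05 pos [ 0.58   -0.0035  0.0338] rot [-1.8000e+02 -1.0000e-02 -1.7927e+02] j [  19.    20.1  -22.6   -0.   -47.3 -108.2] w 0.0201 F [ 0.1  1.1 -2.7]
shift [ 0.0559 -0.0708 -0.0662] turn 0.0128 rows 3.0
```

View pics/w32.png

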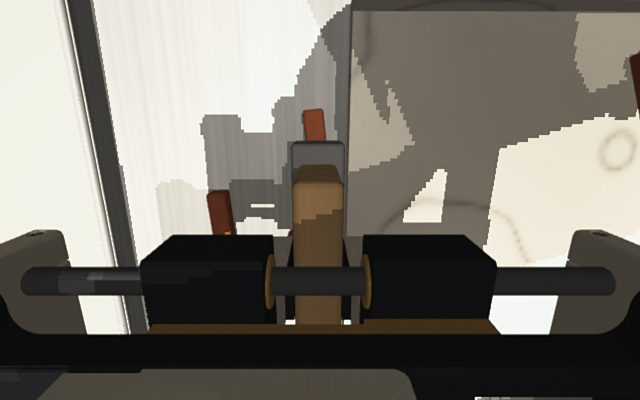

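View pics/s32.png

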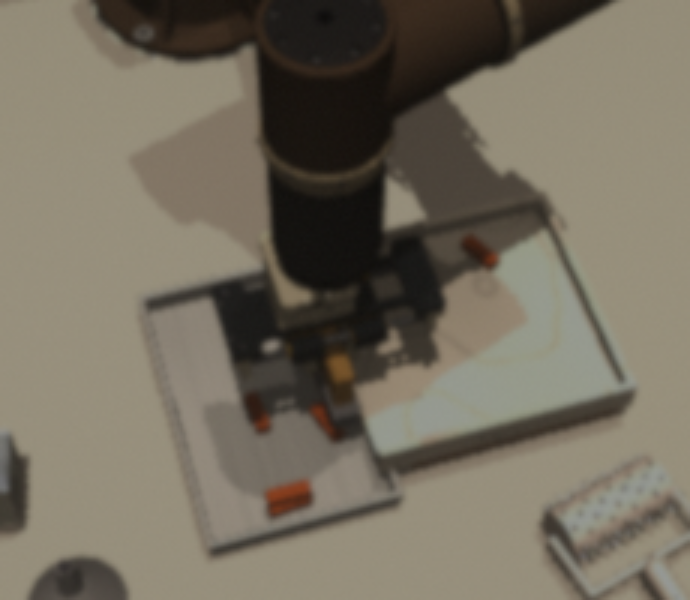

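A, B and C are in the tin and only D is left on the board. Lifting over it for the second stroke.

```bash
python3 -c "
from h import *
mv([.518,.215,.08],-179.2)"
```

```text
t 36.1 pos [ 0.5801 -0.0031  0.0339] rot [ 1.8000e+02  1.0000e-02 -1.7924e+02] j [  19.    20.1  -22.6    0.   -47.3 -108.2] w 0.0198 F [ 0.7  0.4 -2.6]
shift [ 0.0592  0.2189 -0.0461] turn -0.0008 rows 6.0
```

servo_tool(grip=[1,1,1,1,1,1,1,1,1,1], translation=[[0,0,-0.02],[0,0,-0.05],[0.01,0.03,-0.055],[0.02,0.07,-0.055],[0.03,0.11,-0.055],[0.04,0.15,-0.055],[0.05,0.185,-0.055],[0.059,0.21,-0.055],[0.059,0.219,-0.055],[0.059,0.219,-0.055]], turn=[0,0,0,0,0,0,0,0,0,0])

```text
time_s: 36.93
tcp_pos: [0.5176, 0.2182, 0.0891]
eef_rot: [180.0, 0.0, -179.0]
contact_force: [0.6, -0.5, -1.1]
gripper_width: 0.0196
```

```bash
python3 -c "
from h import *
mv([.518,.215,.033],-179.2)
c=calibration('wrist');p,d=capture('wrist');cv2.imwrite('pics/w33.png',p)
m,_=bars(p);m[235:]=0;k,l,s,cc=cv2.connectedComponentsWithStats(m)
for i in range(1,k):
  if s[i,4]>60:
    rr=cv2.minAreaRect(np.argwhere(l==i)[:,::-1].astype('float32'))
    print(s[i],onz(c,*cc[i],.055).round(3),[onz(c,*x,.052)[:2].round(3).tolist() for x in cv2.boxPoints(rr)])
"
```

```text
t 36.93 pos [0.5176 0.2182 0.0891] rot [ 1.7997e+02  4.0000e-02 -1.7899e+02] j [  42.8   14.9  -21.6    0.   -53.5 -131.8] w 0.0196 F [ 0.6 -0.5 -1.1]
shift [-0.0003 -0.0032  0.0561] turn 0.0037 rows 2.0
[245 148  40  56 959] [0.49  0.176 0.055] [[0.475, 0.161], [0.469, 0.173], [0.507, 0.191], [0.513, 0.179]]
[ 54 180  10  32  80] [0.505 0.018 0.055] [[0.497, 0.014], [0.496, 0.017], [0.521, 0.017], [0.522, 0.015]]
```

View pics/w33.png

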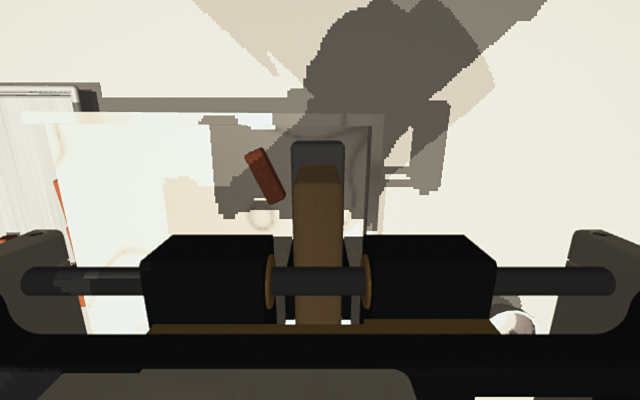

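servo_tool(grip=[1,1,1,1,1,1], translation=[[0,0,0.02],[0,0,0.04],[0,0,0.05],[0,0,0.055],[0,0,0.056],[0,0,0.056]], turn=[0,0,0,0,0,0])

```text
time_s: 37.48
tcp_pos: [0.5184, 0.2149, 0.0331]
eef_rot: [-180.0, 0.0, -179.2]
contact_force: [-0.1, 0.0, -0.8]
gripper_width: 0.0196
```

servo_tool(grip=[1,1,1,1,1,1,1,1,1,1], translation=[[-0.001,-0.006,0.0],[-0.001,-0.016,0.0],[-0.001,-0.028,0.0],[-0.001,-0.04,0.0],[-0.001,-0.052,0.0],[-0.001,-0.064,0.0],[-0.001,-0.076,0.0],[-0.001,-0.088,0.0],[-0.001,-0.1,0.0],[-0.001,-0.112,0.0]], turn=[0,0,0,0,0,0,0,0,0,0])

```text
time_s: 38.32
tcp_pos: [0.5205, 0.102, 0.0329]
eef_rot: [-180.0, -0.0, -179.2]
contact_force: [0.0, 0.4, -1.7]
gripper_width: 0.0199
```

servo_tool(grip=[1,1,1,1,1,1,1,1,1,1], translation=[[0,-0.012,0],[0,-0.024,0],[0,-0.036,0],[0,-0.048,0],[0,-0.06,0],[0,-0.072,0],[0,-0.084,0],[0,-0.096,0],[0,-0.104,0],[0,-0.104,0]], turn=[0,0,0,0,0,0,0,0,0,0])

```text
time_s: 39.15
tcp_pos: [0.5217, -0.0023, 0.0328]
eef_rot: [-180.0, -0.0, -179.3]
contact_force: [0.1, 0.1, -1.3]
gripper_width: 0.0196
```

```bash
python3 -c "
from h import *
mv([.577,.0,.033],-179.2)
c=calibration('wrist');p,d=capture('wrist');cv2.imwrite('pics/w34.png',p)"; python3 q.py scene s34
```

```text
t 39.15 pos [ 0.5217 -0.0023  0.0328] rot [-1.7999e+02 -3.0000e-02 -1.7929e+02] j [  21.3   15.4  -30.    -0.   -44.6 -110.6] w 0.0196 F [ 0.1  0.1 -1.3]
shift [-0.0553  0.0016 -0.0002] turn -0.0016 rows 2.0
t 39.2 pos [ 0.522  -0.0016  0.0328] rot [-1.8000e+02 -1.0000e-02 -1.7929e+02] j [  21.4   15.4  -30.    -0.   -44.6 -110.7] w 0.0198 F [ 0.7 -0.  -1.5]
shift [-0.0021 -0.0735 -0.0672] turn 0.0125 rows 3.0
```

View pics/w34.png

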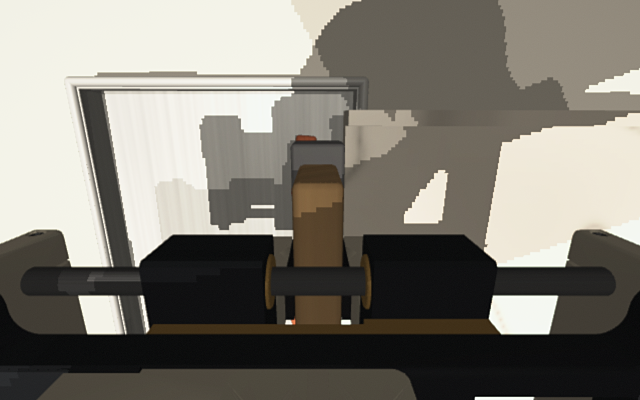

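View pics/s34.png

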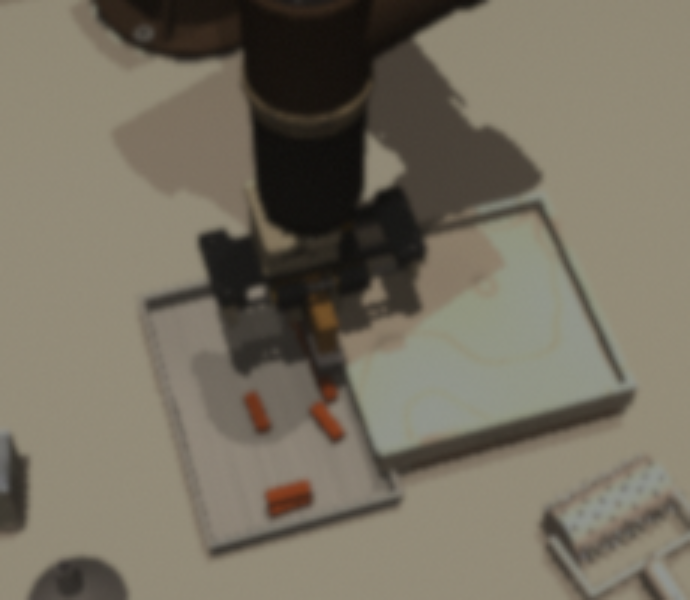

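The board is clear. Lifting the scraper and setting it down mid-board.

servo_tool(grip=[1,1,1,1,1,1,1,1,1,1], translation=[[0,0,-0.02],[0,0,-0.045],[-0.01,0.03,-0.05],[-0.02,0.06,-0.05],[-0.03,0.09,-0.05],[-0.038,0.12,-0.05],[-0.038,0.14,-0.045],[-0.038,0.145,-0.025],[-0.038,0.145,-0.01],[-0.038,0.145,-0.005]], turn=[0,0,0,0,0,0,0,0,0,0])

```text
time_s: 40.08
tcp_pos: [0.5564, 0.1455, 0.0355]
eef_rot: [-179.9, -0.2, -179.1]
contact_force: [-0.8, -0.4, -1.9]
gripper_width: 0.0197
```

servo_tool(grip=[1,1,1,1,1], translation=[[0,0,0.002],[0,0,0.004],[0,0,0.006],[0,0,0.007],[0,0,0.007]], turn=[0,0,0,0,0])

```text
time_s: 40.5
tcp_pos: [0.5583, 0.1448, 0.0314]
eef_rot: [180.0, 0.0, -179.2]
contact_force: [-0.7, 0.6, -1.7]
gripper_width: 0.0199
```

```bash
python3 -c "
from h import *
mv([.56,.14,.0309],-179.2)"
```

```text
t 40.5 pos [0.5583 0.1448 0.0314] rot [ 1.7998e+02  4.0000e-02 -1.7923e+02] j [  34.    20.   -23.2    0.   -46.8 -123.2] w 0.0199 F [-0.7  0.6 -1.7]
shift [-0.0017 -0.0048  0.0005] turn -0.0006 rows 1.0
```

servo_tool(grip=[1,1,1], translation=[[0,0,0.0007],[0,0,0.0013],[0,0,0.0013]], turn=[0,0,0])

```text
time_s: 40.75
tcp_pos: [0.5584, 0.1448, 0.0308]
eef_rot: [180.0, 0.1, -179.2]
contact_force: [-2.0, -0.7, 5.1]
gripper_width: 0.0197
```

servo_tool(grip=[-0.3,-0.3,-0.3,-0.3,-0.3], translation=[[0,0,0],[0,0,0],[0,0,0],[0,0,0],[0,0,0]], turn=[0,0,0,0,0])

```text
time_s: 41.17
tcp_pos: [0.5581, 0.1449, 0.0296]
eef_rot: [180.0, 0.0, -179.2]
contact_force: [-0.6, 0.6, 0.8]
gripper_width: 0.0479
```

servo_tool(grip=[-0.3,-0.3,-0.3,-0.3,-0.3,-0.3,-0.3,-0.3], translation=[[0,0,-0.01],[0,0,-0.03],[0,0,-0.06],[0,0,-0.1],[0,0,-0.14],[0,0,-0.18],[0,0,-0.22],[0,0,-0.22]], turn=[0,0,0,0,0,0,0,0])

```text
time_s: 41.83
tcp_pos: [0.5617, 0.1457, 0.2599]
eef_rot: [179.7, 0.7, -179.2]
contact_force: [1.3, 0.6, 0.8]
gripper_width: 0.0568
```

```bash
python3 -c "
from h import *
mv([.35,-.3,.3],-179.2)
c=calibration('wrist');p,d=capture('wrist');cv2.imwrite('pics/w35.png',p)"; python3 q.py scene s35
```

```text
t 41.83 pos [0.5617 0.1457 0.2599] rot [ 179.75    0.75 -179.16] j [  34.     8.9   -5.9    0.2  -74.4 -123.2] w 0.0568 F [1.3 0.6 0.8]
shift [ 0.2183 -0.4425 -0.0401] turn 0.0007 rows 12.0
t 41.88 pos [0.5602 0.1457 0.2558] rot [ 179.77    0.5  -179.19] j [ 3.400e+01  9.100e+00 -6.200e+00  1.000e-01 -7.420e+01 -1.232e+02] w 0.0568 F [ 0.2 -0.4 -0.1]
shift [ 0.0383 -0.2202  0.1558] turn 0.0142 rows 7.0
```

View pics/w35.png

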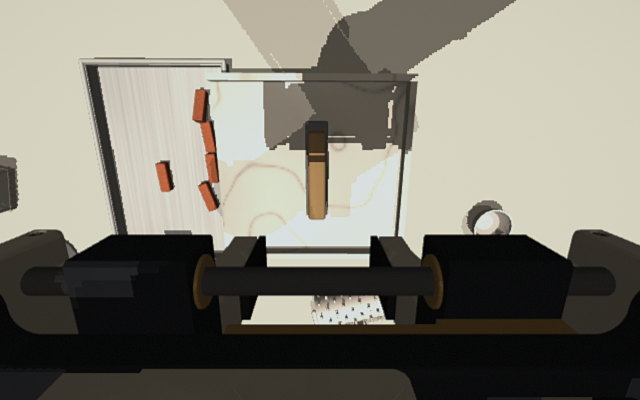

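View pics/s35.png

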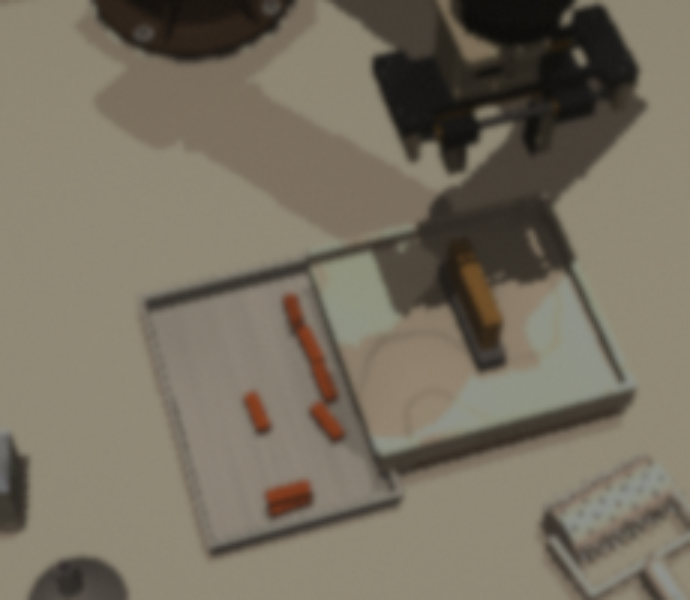

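```bash
python3 -c "
from h import *
c=calibration('scene');p,d=capture('scene');P=cloud(c,d);cv2.imwrite('pics/s36.png',p)
m,_=bars(p);k,l,s,cc=cv2.connectedComponentsWithStats(m)
for i in range(1,k):
  if s[i,4]>10 : print(s[i],np.nanmedian(P[l==i],0).round(3))
"
```

```text
[295 179  19  48 228] [ 0.556 -0.008  0.018]
[282 211   8  13  58] [ 0.585 -0.075  0.017]
[289 241  14  11 110] [ 0.686 -0.071  0.029]
```

View pics/s36.png

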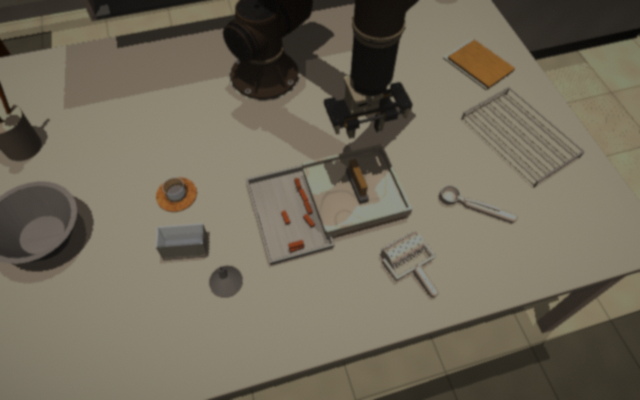

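```bash
python3 -c "
from h import *
print(order.close_job())"
```

```text
the job is handed in; nothing more can be done
None
```

The job is handed in after about 42 s of robot time. As far as the last pictures show, everything asked for is done.

- **Ramekin:** it stands centred on the cork mat, to within a few millimetres. The first grasp closed on air above it, because the real fingertips sit about 44 mm higher than the reported TCP. I allowed for that from then on.
- **Caddy:** it tipped too little when I eased the grip. I pushed its slot end against the inside of the tin's end wall until it sat at about 31°, then shook it. All three bars fell into the tin.
    - **Rim:** during that push the slot end rode up at, or briefly over, the tin's rim. No bar went outside.
    - **Put back:** the caddy is empty and slot side down, about 3 mm from where it stood, with its angle as before (78.9° measured).
- **Loose bars:** the scraper pushed all four off the board in two strokes. One had been knocked about 5 cm before the sweep, so I measured it again first.
- **Scraper:** it stands upright near the middle of the board, between the raised edges.

**Last check:** all seven bars are in the tin and the board is clear apart from the scraper. The docker, funnel and scoop show no sign of having moved in the pictures. Two of the caddy's bars lie one on top of the other by the tin's far wall. The upper one's top measures about 29 mm, slightly above the 25 mm rim, and I left it there because it was stable.

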